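# Swing out the folding hook and hang the pattern plate on it

### The arm

A 7-joint arm with a two-finger parallel gripper is mounted at the origin on the work surface. World frame = base frame: x ahead of the robot, y to its left, z up, the work surface at z = 0. Lengths are in m, angles in rad, forces in N, time in s.
With the tool pointing down it reaches from about 0.4 to 0.875 m from the base axis. Payload 19.3 kg.
Tool frame: the origin (TCP) lies at the very end of the fingers, on their centre line; the grasp point (between the pads) lies 19 mm behind it; z points along the fingers, y is the direction in which the jaws open and shut (so a half turn about z gives the same grasp; the last joint's range is limited). The gripper opens to 85 mm and grips with 20 to 120 N. Pads are 22 mm wide; open, the fingers measure 114 mm over their backs; the gripper's body (76 mm by 85 mm) begins 54 mm behind the grasp point. The pads swing forward as they close: fully open they stand 13 mm farther back than shut.
Start: joints at [-0.07, 0.521, -0.036, 1.599, 0.021, 1.021, -0.113], TCP at [0.625, -0, 0.231] pointing down, gripper open.
Joint ranges: [-2.91, 2.91], [-0.3, 2.13], [-1.5, 1.42], [0.17, 2.43], [-1.26, 4.41], [0.16, 1.93], [-2.52, 2.52]. Speed limits (rad/s): [1.89, 1.89, 2.39, 2.39, 3.01, 3.01, 3.01].

### API

Orientations are given as [roll, pitch, yaw] about the fixed x, y, z axes, in that order (R = Rz(yaw) Ry(pitch) Rx(roll)).
In Python, from workcell import telemetry, imaging, ticket gives the robot as it stands.
- The arm moves only by the tool carry_out, never from a script. Its argument "series" is a list of rows, each a list of 7 numbers: the shift along the tool's x, y, z in m, then the turn, a rotation vector about the tool's x, y, z in rad, then the closure in counts, from 0 (fully open) to 255 (shut). In form: [[tx, ty, tz, ax, ay, az, jaw], ...]. A call has 1 to 10 rows; each row is the pose to reach, as a shift and turn from the pose commanded when the call began, along the tool's axes at that moment; what a row does not reach only later rows make up. A row lasts 1/8 s, in which the tool goes at most 62.5 mm and 10.7 degrees, less where a joint would pass 70% of its speed; a pose out of reach is approached as far as the arm can. A call with a gripper value outside its range is refused whole. The fingers move at their own pace and stop on an object; "force" is the grip in N (left out, the last holds). Time passes only in rows, so rows that repeat a pose let the fingers close. It gives the time, the measured TCP pose, the force and the opening at its end, in the units of the state.
- telemetry.observe(): the state, without advancing time (a new reading comes with each control period).
- imaging.grab_frame(name): name is "scene" or "side" or "wrist"; returns (picture, depth): 384x512x3 uint8, blue, green, red; 384x512 float32, m along the optical axis (not along the pixel's ray), 0 where there is no reading.
- imaging.camera_info(name): a dict with "mtx" (3x3 intrinsics, pixels), "dist_coeffs" ([k1, k2, p1, p2, k3] as OpenCV has them; the pictures are not rectified), "extrinsics" (4x4, takes a point from camera to world coordinates); the wrist camera has in their place "hand_eye" (4x4, takes a point from camera to tool coordinates, whose origin is the TCP and whose axes are the flange's). Camera axes: x right, y down, z forward; pixel columns grow to the right and rows downward; lengths in m; the calibration is good to about 2 mm. A picture is of the moment at which its call begins: read the wrist's pose just before it. camera_info takes no time and is no camera call.
- ticket.job_done(): hands the job in, once; it reports no verdict.
The state is a dict: "clock": time; "qpos": joint angles; "qd": joint speeds; "joint_efforts": joint torques, N m; "position": TCP position; "tool_rot": TCP orientation; "force": force on the tool from outside, world axes, zero at the start; "moment": the same for the moment, N m; "grip_width": finger opening in m.
Only numpy, scipy, OpenCV 4.12 (cv2) and the standard library are available. Lean on these libraries where they do the work, as an engineer would, in place of code of your own. Each camera call takes 0.05 s, during which the arm holds its last target.

### The job

Swing the folded hook on the plywood stand fully out to its stop, then take the aluminium plate with the hole out of the rack by its tab and hang it on the hook: slide its hole over the hook's head up to the flange and lower it gently into the neck between the two, still holding it until the hook carries it. Never press or knock the plate hard against the hook, do not leave it caught on the head, and leave the other plates and things on the bench where they are.

Things in the scene. Friction and masses are not known exactly. Their poses are not given: they have to be found in the camera images.
- stand: Fixed plywood stand with a folding hook; origin on the table, z up. The board is its x-z plane, x from -150 to 150 mm, 18 thick; its face is the plane y = 0 and looks along +y. Foot 16 thick, reaching 25 in front of the face. Nothing stands in front of the face but the hook.
- notch (a point): Top edge of the board's finger notch, right under the hook's folded free half, at stand (0, 0) mm, 130 above the table. The board is 130 high for stand x from -30 to 150 and 210 high from -150 to -30 (behind the hinge), so fingers can come down behind the folded hook at the notch.
- hook (a joint): Hook angle, rad: 0 folded flat, pointing along the stand's +x; grows as the free end swings out to the stand's +y; hard stop at 1.57 (square to the board). Starts at 0 to 0.25. Upright hinge pin, stiff (friction about 0.2 N m, 2 to 3 N at the free end), no spring: it stays where it is left.
- hook_hinge (a point): Point on the hinge pin at the height of the hook's centre line, 185 mm above the table, at stand (-70, 20) mm. Its frame turns with the hook: x out along the hook, z up. The bare steel hook is round about this x axis: first a rod of 12 mm diameter, 52 long.
- hook_sleeve (a point): Outer end of that rod, 52 mm from the hinge. A telescopic end slides in it, clamped anywhere in a 34 mm range (setting not given: feel or look; it will not slip). In order outwards: flange 29 mm diameter, 5 thick, outer face 55 to 89 from the hinge; neck (the seat) 8 diameter, 12 long; head 18 diameter, 16 long, its end face the tip of the hook (83 to 117 from the hinge).
- plate_tab (a point): Centre of the grip tab of the plate to hang, 128 mm above its underside, 18 below its top edge. Own axes: x across the width, y through the thickness (hole axis, both faces alike), z up. Tab 30 wide, 10 thick, from 100 to 146 above the underside. Grip here from above, across the 10 mm; lower fingers would foul the flange.
- plate_hole (a point): Centre of the plate's 26 mm through hole, 50 mm below the tab point; same axes. Aluminium plate 10 thick, 0.15 to 0.31 kg; 72 wide below, 46 round the hole (56 to 100 above the underside). The head passes with 4 mm to spare all round, the flange does not. Hung in the neck this point is 9 mm below the hook's centre line; caught on the head, only 4.
- rack: Fixed wooden rack, 290 x 90, 36 mm high, origin on the table at its centre. One slot along its x with three bays at x = -93, 0 and 93 mm, each holding one upright plate (which is where varies), 26 deep in the slot, 1.3 play each side.
- blank_a: plain rectangular aluminium plate, 72 wide, 10 thick, 98 high, no hole and no tab, standing in the same rack; leave alone. Origin: centre of its underside.
- blank_b: aluminium plate 72 wide, 10 thick, 86 high, narrowed to 40 in its top 30 mm, no hole, standing in the same rack; leave alone. Origin: centre of its underside.
- leather_box_a: small oval leather-topped box on the table, about 64 x 26 x 36 high; leave alone. Origin: centre of its underside.
- leather_box_b: as leather_box_a
- leather_box_c: as leather_box_a
- ink_roller: black tray 90 x 55 with a red ink roller, 38 high; leave alone. Origin: centre of its underside.
- glue_cup: open white plastic cup, 60 diameter, 60 high; leave alone. Origin: centre of its underside.

How it is judged:
By the outcome, as a careful person would: the job done as asked, in the order asked, and still so for the second after the job is handed in, with the robot touching nothing.
It also fails if it takes over 64 s, if anything falls off the work surface, if the arm or the gripper's body presses on something with over 40 N, if the wrist force passes 120 N, or if a joint passes its speed limit or range.

## Working session

There is one attempt and no reset: what is moved stays moved. The work goes in short steps, Python scripts to look and compute and a tool call to move; the robot and the scene stay as the last step left them, time stands still between calls to the robot, and variables do not carry over. Pictures are saved under pics/ and viewed, and the job is handed in when it is done.

Besides the shell and the picture viewer there is one more tool, called after "Request:" as name(argument=value, ...), one argument or row to a line, values as JSON. carry_out: Moves the arm, as the interface text tells. Its arguments: {"type":"object","properties":{"series":{"type":"array"},"force":{"type":"number"}},"required":["series"]}

```bash
ls; mkdir -p pics
python3 - <<'E'
from workcell import telemetry, imaging
import cv2,numpy as np
s=telemetry.observe();print(s)
for n in ["scene","side","wrist"]:
    p,d=imaging.grab_frame(n);cv2.imwrite(f"pics/{n}0.png",p);np.save(f"pics/{n}0.npy",d)
    c=imaging.camera_info(n);print(n,c)
E
```

```text
pics
{'clock': 0.0, 'qpos': array([-0.0701598 ,  0.52200507, -0.03630012,  1.59999702,  0.02117903,
        1.02103397, -0.11273529]), 'qd': array([-0.00222281, -0.00048753,  0.00047405, -0.00021854,  0.0001139 ,
        0.00118257,  0.00114926]), 'joint_efforts': array([-4.24098413e-03, -9.27110124e+01,  1.97758444e+00, -3.69928443e+01,
        1.76317629e-02,  8.19846697e-03, -6.58496788e-05]), 'position': array([ 6.24687451e-01, -6.95762238e-05,  2.30735517e-01]), 'tool_rot': array([-3.14053563e+00,  6.85789616e-05,  1.57077607e+00]), 'force': array([0.41111008, 0.49056851, 0.34298626]), 'moment': array([ 0.01602065, -0.0106475 ,  0.06286071]), 'grip_width': 0.08546426186578367}
scene {'mtx': array([[419.65985671,   0.        , 253.65841956],
       [  0.        , 419.65985671, 186.41526737],
       [  0.        ,   0.        ,   1.        ]]), 'dist_coeffs': array([-0.08936509,  0.        ,  0.        ,  0.        ,  0.        ]), 'extrinsics': array([[-5.96696142e-01,  5.53830539e-01, -5.80711158e-01,
         1.10240437e+00],
       [ 8.02467240e-01,  4.11628574e-01, -4.3198176
[... 633 characters left out ...]
0.49592497,  0.54559437],
       [ 0.        ,  0.        ,  0.        ,  1.        ]])}
wrist {'mtx': array([[311.82892695,   0.        , 247.96835202],
       [  0.        , 311.82892695, 197.89226579],
       [  0.        ,   0.        ,   1.        ]]), 'dist_coeffs': array([-0.06374431,  0.        ,  0.        ,  0.        ,  0.        ]), 'hand_eye': array([[ 4.31225677e-04, -9.55136954e-01, -2.96164165e-01,
         7.55898944e-02],
       [ 9.99999748e-01,  5.79138827e-04, -4.11701823e-04,
        -7.89628412e-04],
       [ 5.64751793e-04, -2.96163913e-01,  9.55136963e-01,
        -1.42146336e-01],
       [ 0.00000000e+00,  0.00000000e+00,  0.00000000e+00,
         1.00000000e+00]])}
```

View pics/scene0.png

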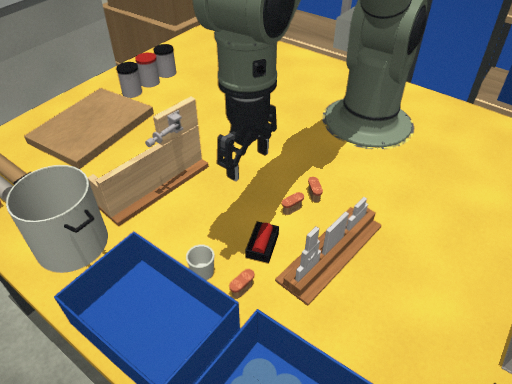

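View pics/side0.png

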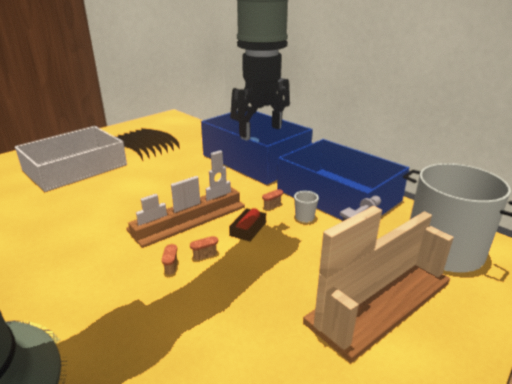

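View pics/wrist0.png

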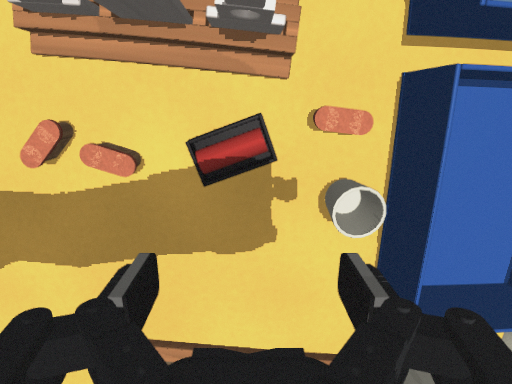

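The scene view shows the stand (board around px 90-205, 100-215, with the hook at 165,130) and the rack (280-380, 210-300). The holed plate is nearest the blue trays, at about (310,245). In the side view it is at (217,175).

```bash
cat > h.py <<'E'
import numpy as np,cv2
from workcell import telemetry,imaging
from scipy.spatial.transform import Rotation as R
def cam(n,st=None):
    c=imaging.camera_info(n);K=c["mtx"];D=c["dist_coeffs"]
    if n=="wrist":
        T=np.eye(4);T[:3,:3]=R.from_euler('xyz',st["tool_rot"]).as_matrix();T[:3,3]=st["position"];E=T@c["hand_eye"]
    else:E=c["extrinsics"]
    return K,D,E
def ray(C,px):
    K,D,E=C;u=cv2.undistortPoints(np.array(px,float).reshape(-1,1,2),K,D).reshape(-1,2)
    d=np.c_[u,np.ones(len(u))]@E[:3,:3].T
    return E[:3,3],d
def onz(C,px,z):
    o,d=ray(C,px);return o+d*((z-o[2])/d[:,2])[:,None]
def proj(C,P):
    K,D,E=C;Ei=np.linalg.inv(E);rv,_=cv2.Rodrigues(Ei[:3,:3])
    return cv2.projectPoints(np.array(P,float).reshape(-1,1,3),rv,Ei[:3,3],K,D)[0].reshape(-1,2)
def tri(cs,ps):
    A=np.zeros((3,3));b=np.zeros(3);L=[]
    for C,p in zip(cs,ps):
        o,d=ray(C,[p]);d=d[0]/np.linalg.norm(d[0]);M=np.eye(3)-np.outer(d,d);A+=M;b+=M@o;L.append((M,o))
    x=np.linalg.solve(A,b);return x,[np.linalg.norm(M@(x-o)) for M,o in L]
def cloud(C,d):
    K,D,E=C;v,u=np.mgrid[0:d.shape[0],0:d.shape[1]]
    q=cv2.undistortPoints(np.c_[u.ravel(),v.ravel()].astype(float).reshape(-1,1,2),K,D).reshape(-1,2)
    P=np.c_[q,np.ones(len(q))]*d.ravel()[:,None]
    return (P@E[:3,:3].T+E[:3,3]).reshape(*d.shape,3)
E
python3 - <<'E'
from h import *
for n,box,f in [("scene",(80,90,140,140),"a"),("scene",(270,190,120,110),"b"),("side",(290,160,180,200),"c"),("side",(120,140,130,110),"d")]:
    p=cv2.imread(f"pics/{n}0.png");x,y,w,h=box
    s=min(780//w,580//h);cv2.imwrite(f"pics/crop_{f}.png",cv2.resize(p[y:y+h,x:x+w],None,fx=s,fy=s,interpolation=cv2.INTER_CUBIC));print(f,s,box)
for n in ["scene","side"]:
    d=np.load(f"pics/{n}0.npy");X=cloud(cam(n),d)
    print(n,(d>0).mean())
    for px in ([(165,130),(150,160),(190,120),(310,240),(345,250),(60,150)] if n=="scene" else [(345,240),(365,205),(217,170),(185,190),(400,300),(50,300)]):
        print(px,X[px[1],px[0]].round(4))
E
```

```text
a 4 (80, 90, 140, 140)
b 5 (270, 190, 120, 110)
c 2 (290, 160, 180, 200)
d 5 (120, 140, 130, 110)
scene 0.9961700439453125
(165, 130) [ 0.5908 -0.2665  0.1924]
(150, 160) [ 0.6261 -0.2995  0.109 ]
(190, 120) [ 0.4901 -0.2864  0.156 ]
(310, 240) [0.6361 0.1559 0.1467]
(345, 250) [0.5121 0.1881 0.0116]
(60, 150) [ 0.6926 -0.6249  0.0296]
side 0.9960225423177084
(345, 240) [ 0.4987 -0.3063  0.1905]
(365, 205) [ 0.6112 -0.27    0.1897]
(217, 170) [0.622  0.1495 0.1083]
(185, 190) [0.5284 0.1587 0.0834]
(400, 300) [ 0.6293 -0.36    0.0175]
(50, 300) [0.1691 0.1078 0.0019]
```

View pics/crop_a.png

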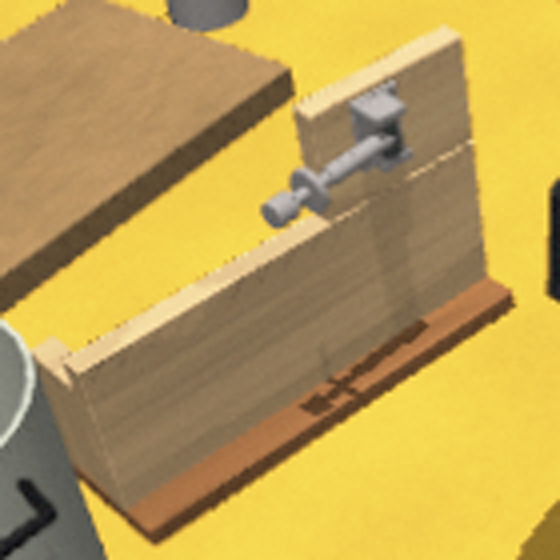

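View pics/crop_b.png

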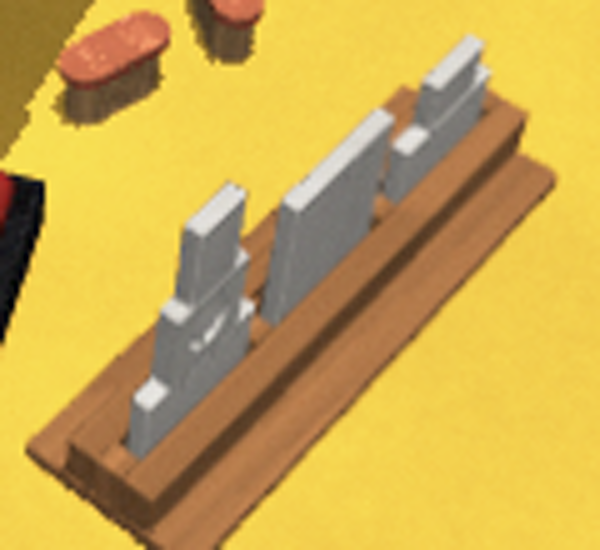

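View pics/crop_c.png

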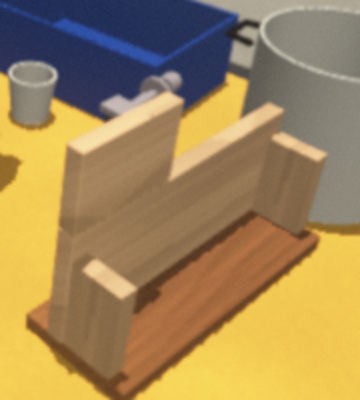

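View pics/crop_d.png

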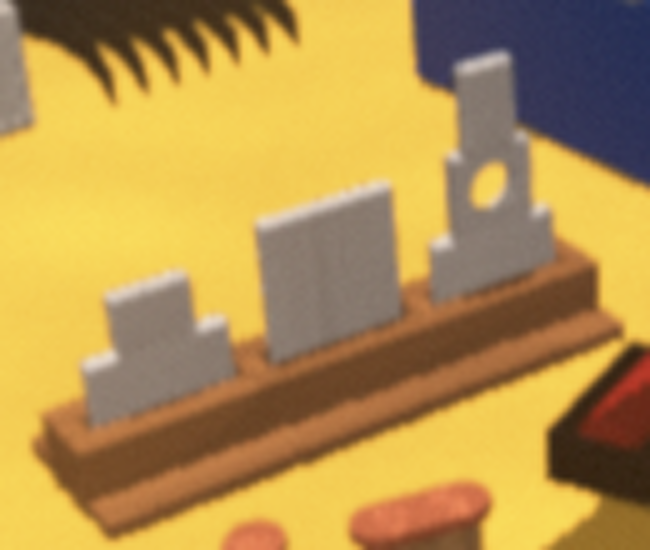

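Crop a shows the hook nearly folded, with its tip at about (148,142) in the scene view and pointing towards +x. Next I fit the stand frame, hook and plate from the point clouds and corners.

Run:
```python
from h import *
C=cam("scene");X=cloud(C,np.load("pics/scene0.npy"));p=cv2.imread("pics/scene0.png")
C2=cam("side");Y=cloud(C2,np.load("pics/side0.npy"))
# board face
sub=X[90:230,80:220].reshape(-1,3)
m=(sub[:,2]>.035)&(sub[:,2]<.12)&(sub[:,1]<-.2)&(sub[:,1]>-.42)&(sub[:,0]>.42)&(sub[:,0]<.75)
q=sub[m]
rng=np.random.default_rng(0);best=None
for _ in range(500):
    a,b=q[rng.choice(len(q),2,False),:2];t=b-a;L=np.linalg.norm(t)
    if L<.08: continue
    n=np.array([-t[1],t[0]])/L;r=abs((q[:,:2]-a)@n);k=(r<.002).sum()
    if best is None or k>best[0]:best=(k,r<.002)
qi=q[best[1]];c=qi[:,:2].mean(0);u,s,v=np.linalg.svd(qi[:,:2]-c,full_matrices=False);t=v[0]*np.sign(v[0][0])
print("face n",len(qi),"c",c,"dir",t,"yaw deg",np.degrees(np.arctan2(t[1],t[0])),"rms",s[1]/len(qi)**.5)
al=(qi[:,:2]-c)@t;print("extent",al.min(),al.max(),np.percentile(al,[.5,99.5]))
e0=c+t*np.percentile(al,.5);e1=c+t*np.percentile(al,99.5);print("ends",e0,e1)
# top board faces
for nm,lo,hi in[("z130",.126,.134),("z210",.205,.215)]:
  for N,Z in (("scene",X),("side",Y)):
    s=Z.reshape(-1,3);m=(s[:,2]>lo)&(s[:,2]<hi)&(s[:,1]<-.2)&(s[:,1]>-.45)&(s[:,0]>.42)&(s[:,0]<.78);w=s[m,:2];a=(w-c)@t;b=(w-c)@np.array([-t[1],t[0]])
    k=(b>-.022)&(b<.004);print(nm,N,k.sum(),a[k].min() if k.any() else 0,a[k].max() if k.any() else 0,b[k].min(),b[k].max())
# hook cloud: in front of face, z .165-.21
n=np.array([-t[1],t[0]])
for N,Z in (("scene",X),("side",Y)):
    s=Z.reshape(-1,3);a=(s[:,:2]-c)@t;b=(s[:,:2]-c)@n
    m=(b>.008)&(b<.09)&(s[:,2]>.165)&(s[:,2]<.205)&(abs(a)<.13);print(N,m.sum());o=np.argsort(a[m]);print(np.c_[a[m],b[m],s[m,2]][o][::max(1,m.sum()//30)].round(4).tolist())
```

```text
face n 2161 c [ 0.61829597 -0.29773374] dir [ 0.99531109 -0.09672559] yaw deg -5.550646090764355 rms 0.0010278060771732296
extent -0.1511222154333343 0.1322824490620028 [-0.14808576  0.13146725]
ends [ 0.47090457 -0.28341006] [ 0.74914678 -0.31044999]
z130 scene 557 -0.14923120045428567 0.14921431261631332 -0.020325096108207374 0.0036988696444418823
z130 side 801 -0.151483380656968 0.14796987583345153 -0.02088662631844201 -0.001941048570072436
z210 scene 288 -0.15047727421121285 -0.0320281484348194 -0.017824143521209274 0.003780083090485055
z210 side 663 -0.15112853129275913 -0.030779357351159255 -0.020771753534428516 0.0036821648326933218
scene 357
[[-0.0832, 0.022, 0.2044], [-0.0781, 0.0274, 0.2009], [-0.0756, 0.0245, 0.169], [-0.0728, 0.0274, 0.1865], [-0.0709, 0.0255, 0.2037], [-0.0686, 0.0248, 0.2046], [-0.0669, 0.0157, 0.2042], [-0.066, 0.0224, 0.1761], [-0.0637, 0.0269, 0.1852], [-0.0626, 0.0247, 0.2048], [-0.0614, 0.015, 0.2038], [-0.0591, 0.0187, 0.1721], [-0.0524, 0.0235, 0.1925], [-0.047, 0.0261, 0.1909], [-0.0408, 0.0264, 0.1915], [-0.0359, 0.0248, 0.1905], [-0.0305, 0.02
[... 613 characters left out ...]
7, 0.1909], [-0.0321, 0.0183, 0.1922], [-0.027, 0.0227, 0.1941], [-0.0234, 0.0208, 0.1917], [-0.0187, 0.0266, 0.1912], [-0.0109, 0.0242, 0.1914], [-0.0079, 0.0354, 0.1932], [-0.0074, 0.0344, 0.1975], [-0.0072, 0.0319, 0.1945], [-0.007, 0.0364, 0.1944], [-0.0067, 0.0172, 0.1931], [-0.0063, 0.022, 0.1947], [-0.0061, 0.0264, 0.1946], [-0.0057, 0.032, 0.1878], [-0.005, 0.0238, 0.1994], [-0.0047, 0.0175, 0.1981], [-0.0042, 0.0172, 0.1941], [-0.0027, 0.0279, 0.2007], [-0.0002, 0.0188, 0.1979], [0.0118, 0.0247, 0.1929], [0.0126, 0.0256, 0.1942], [0.0145, 0.0252, 0.1957], [0.0165, 0.0192, 0.1896], [0.0185, 0.0323, 0.1952], [0.0201, 0.0314, 0.1951], [0.0221, 0.0287, 0.1955], [0.0247, 0.0263, 0.1957]]
```

Run:
```python
from h import *
C=cam("scene");X=cloud(C,np.load("pics/scene0.npy"));C2=cam("side");Y=cloud(C2,np.load("pics/side0.npy"))
for N,Z,img in (("scene",X,"pics/scene0.png"),("side",Y,"pics/side0.png")):
    s=Z.reshape(-1,3);g=cv2.cvtColor(cv2.imread(img),cv2.COLOR_BGR2HSV).reshape(-1,3)
    m=(s[:,0]>.38)&(s[:,0]<.72)&(s[:,1]>.08)&(s[:,1]<.28)&(s[:,2]>.045)&(s[:,2]<.16)&(g[:,1]<70)
    q=s[m];print(N,m.sum(),"zmax",np.sort(q[:,2])[-15:].round(3)[[0,7,14]])
    c=q[:,:2].mean(0);u,sv,v=np.linalg.svd(q[:,:2]-c,full_matrices=False);t=v[0]*np.sign(v[0][0]);n=np.array([-t[1],t[0]]);print("c",c,"yaw",np.degrees(np.arctan2(t[1],t[0])))
    a=(q[:,:2]-c)@t;b=(q[:,:2]-c)@n
    for lo,hi in((.05,.06),(.075,.1),(.115,.142),(.142,.15)):
        k=(q[:,2]>lo)&(q[:,2]<hi)
        kk=k&(a>.04)
        if kk.sum()>5: print(lo,hi,kk.sum(),"x",q[kk,0].min().round(4),q[kk,0].max().round(4),"y",q[kk,1].min().round(4),q[kk,1].max().round(4),"mean",q[kk].mean(0).round(4), "a",a[kk].min().round(4),a[kk].max().round(4),"b",np.percentile(b[kk],[2,50,98]).round(4))
# rack top by brown
p=cv2.imread("pics/scene0.png")
# stand z check: table
print(X[140:150,250:330][...,2].mean())
```

```text
scene 1344 zmax [0.157 0.158 0.159]
c [0.56010035 0.16228017] yaw -6.372152608196353
0.05 0.06 51 x 0.6018 0.6587 y 0.1457 0.1608 mean [0.6341 0.1551 0.0551] a 0.0417 0.0997 b [-0.0056  0.0018  0.0029]
0.075 0.1 112 x 0.6017 0.6463 y 0.1452 0.1603 mean [0.6277 0.1544 0.0853] a 0.0416 0.0873 b [-0.0067  0.0008  0.0026]
0.115 0.142 97 x 0.6091 0.6383 y 0.1477 0.1591 mean [0.6277 0.1552 0.1283] a 0.0491 0.0792 b [-0.006   0.0016  0.0026]
0.142 0.15 28 x 0.611 0.637 y 0.1474 0.1585 mean [0.6291 0.1549 0.1457] a 0.051 0.0775 b [-0.0056  0.0016  0.0027]
side 1661 zmax [0.158 0.158 0.16 ]
c [0.53426887 0.15540979] yaw -6.1954058364617435
0.05 0.06 83 x 0.5861 0.6545 y 0.1406 0.1521 mean [0.6192 0.1459 0.055 ] a 0.0522 0.1208 b [-0.0028 -0.0004  0.0025]
0.075 0.1 77 x 0.5984 0.6401 y 0.1418 0.1546 mean [0.6192 0.1466 0.0858] a 0.0644 0.1064 b [-0.0026  0.0002  0.0049]
0.115 0.142 106 x 0.6062 0.6359 y 0.1412 0.1512 mean [0.621  0.1457 0.1291] a 0.0727 0.1021 b [-0.0034 -0.0002  0.0031]
0.142 0.15 35 x 0.6071 0.6375 y 0.1432 0.154 mean [0.6213 0.1464 0.1459] a 0.0733 0.1036 b [-0.0016 -0.      0.006 ]
0.04630625034567092
```

Request:
carry_out(
  series=[
    [-0.03, 0.002, -0.005, 0, 0, 0.153, 255],
    [-0.06, 0.004, -0.01, 0, 0, 0.306, 255],
    [-0.09, 0.006, -0.015, 0, 0, 0.459, 255],
    [-0.12, 0.008, -0.02, 0, 0, 0.612, 255],
    [-0.15, 0.01, -0.025, 0, 0, 0.765, 255],
    [-0.18, 0.012, -0.03, 0, 0, 0.918, 255],
    [-0.21, 0.014, -0.035, 0, 0, 1.071, 255],
    [-0.24, 0.016, -0.04, 0, 0, 1.224, 255],
    [-0.27, 0.018, -0.045, 0, 0, 1.377, 255],
    [-0.3, 0.018, -0.05, 0, 0, 1.522, 255],
  ],
  force=60,
)

```text
clock: 1.4
position: [0.643, -0.3008, 0.2811]
tool_rot: [-3.141, 0.0, 0.044]
force: [0.5, 0.3, -0.0]
grip_width: 0.0002
```

Request:
carry_out(
  series=[
    [0, 0, 0, 0, 0, 0, 255],
    [0, 0, 0, 0, 0, 0, 255],
  ],
)

```text
clock: 1.65
position: [0.643, -0.2993, 0.2808]
tool_rot: [-3.141, 0.0, 0.05]
force: [0.1, -0.4, -0.4]
grip_width: -0.0002
```

Run:
```python
from h import *
s=telemetry.observe();print(s["clock"],s["position"],s["tool_rot"],s["qpos"],s["force"],s["grip_width"])
p,d=imaging.grab_frame("wrist");cv2.imwrite("pics/w1.png",p);np.save("pics/w1.npy",d)
p,d=imaging.grab_frame("scene");cv2.imwrite("pics/s1.png",cv2.resize(p[80:230,90:290],None,fx=4,fy=4))[0] if 0 else cv2.imwrite("pics/s1.png",cv2.resize(p[80:230,90:290],None,fx=3.8,fy=3.8,interpolation=cv2.INTER_CUBIC))
```

```text
1.65 [ 0.64301186 -0.29932832  0.28084463] [-3.14086052e+00  4.84465719e-04  5.04600525e-02] [ 0.14387872  0.65417048  0.37297171  1.29962494 -0.23777932  1.23169653
 -0.99476852] [ 0.13217618 -0.40120723 -0.41181795] -0.00023675301706319377
```

View pics/w1.png

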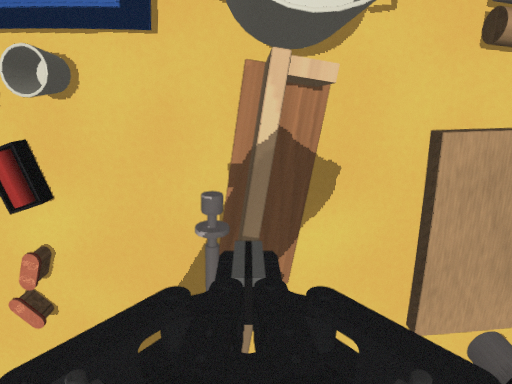

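View pics/s1.png

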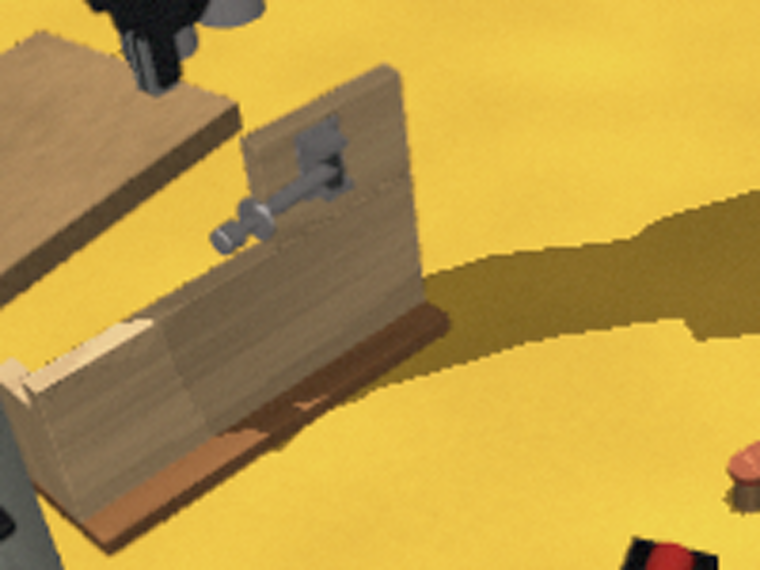

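The wrist view shows the hook upright, left of the fingers: head at (211,192-214), flange (196-228,229), rod (211,250-285). The hook axis is almost parallel to tool x.

Run:
```python
from h import *
st={"position":[0.64301186,-0.29932832,0.28084463],"tool_rot":[-3.14086052,4.84e-4,5.046e-2]}
C=cam("wrist",st);d=np.load("pics/w1.npy");X=cloud(C,d)
S0=np.array([.6175,-.2985]);t=np.array([.9953,-.0967]);n=np.array([.0967,.9953])
q=X.reshape(-1,3);m=(q[:,2]>.165)&(q[:,2]<.205)&(q[:,1]<-.22)&(q[:,0]>.5);q=q[m]
v,u=np.nonzero(m.reshape(384,512));k=(u<232)&(u>185);q=q[k];v=v[k];u=u[k]
for r in range(v.min(),v.max()+1,3):
    w=v==r
    if w.any():
        z=.185;e=onz(C,[(u[w].min()-.5,r),(u[w].max()+.5,r)],z);c=e.mean(0)
        g=c[:2]-S0
        print(r,u[w].min(),u[w].max(),"wid",(np.linalg.norm(e[0]-e[1])*1e3).round(1),"ctr",c[:2].round(4),"stand",(g@t).round(4),(g@n).round(4),"ztop",q[w,2].max().round(4))
```

```text
191 205 218 wid 11.1 ctr [ 0.6481 -0.27  ] stand 0.0277 0.0313 ztop 0.1806
194 201 222 wid 17.6 ctr [ 0.6456 -0.2701] stand 0.0252 0.031 ztop 0.1895
197 201 222 wid 17.6 ctr [ 0.6431 -0.2701] stand 0.0227 0.0307 ztop 0.1942
200 201 222 wid 17.7 ctr [ 0.6406 -0.2701] stand 0.0202 0.0305 ztop 0.1942
203 202 222 wid 16.9 ctr [ 0.6381 -0.2706] stand 0.0178 0.0298 ztop 0.1943
206 202 222 wid 17.0 ctr [ 0.6355 -0.2706] stand 0.0152 0.0295 ztop 0.1938
209 202 222 wid 17.0 ctr [ 0.633  -0.2707] stand 0.0127 0.0292 ztop 0.1942
212 202 221 wid 16.3 ctr [ 0.6304 -0.2703] stand 0.0101 0.0293 ztop 0.1939
215 208 216 wid 7.3 ctr [ 0.6278 -0.2707] stand 0.0076 0.0286 ztop 0.1894
218 208 216 wid 7.4 ctr [ 0.6252 -0.2708] stand 0.005 0.0283 ztop 0.1892
221 201 222 wid 18.1 ctr [ 0.6225 -0.2704] stand 0.0023 0.0284 ztop 0.189
224 196 227 wid 26.4 ctr [ 0.6199 -0.2704] stand -0.0004 0.0282 ztop 0.1892
227 195 228 wid 28.1 ctr [ 0.6172 -0.2705] stand -0.003 0.0279 ztop 0.19
230 195 228 wid 28.2 ctr [ 0.6145 -0.2705] stand -0.0057 0.0276 ztop 0.1951
233 196 227 wid 26.6 ctr [ 0.6118 -0.2706] stand -0.008
[... 750 characters left out ...]
-0.0362 0.0241 ztop 0.191
266 206 217 wid 10.4 ctr [ 0.5808 -0.271 ] stand -0.0391 0.0238 ztop 0.1909
269 206 216 wid 9.5 ctr [ 0.5779 -0.2706] stand -0.0421 0.0239 ztop 0.1916
272 206 216 wid 9.6 ctr [ 0.5749 -0.2706] stand -0.0451 0.0236 ztop 0.1912
275 206 215 wid 8.7 ctr [ 0.5719 -0.2702] stand -0.0481 0.0237 ztop 0.1913
278 206 215 wid 8.8 ctr [ 0.5689 -0.2703] stand -0.0511 0.0234 ztop 0.1916
281 206 213 wid 7.0 ctr [ 0.5658 -0.2694] stand -0.0542 0.0239 ztop 0.1922
284 206 210 wid 4.4 ctr [ 0.5627 -0.2681] stand -0.0575 0.0249 ztop 0.1915
287 206 209 wid 3.5 ctr [ 0.5596 -0.2677] stand -0.0606 0.025 ztop 0.1904
290 206 207 wid 1.8 ctr [ 0.5565 -0.2669] stand -0.0638 0.0256 ztop 0.1895
```

Request:
carry_out(
  series=[
    [0, 0, 0.03, 0, 0, 0, 255],
    [0, 0, 0.06, 0, 0, 0, 255],
    [0, 0, 0.09, 0, 0, 0, 255],
    [0, 0, 0.12, 0, 0, 0, 255],
    [0, 0, 0.12, 0, 0, 0, 255],
  ],
)

```text
clock: 2.38
position: [0.6422, -0.2987, 0.1594]
tool_rot: [-3.14, 0.003, 0.05]
force: [1.2, 0.1, 0.1]
grip_width: 0.0002
```

Run:
```python
from h import *
s=telemetry.observe();print(s["clock"],s["position"],s["tool_rot"],s["force"])
H=np.array([.5498,-.2718,s["position"][2]])
Rt=R.from_euler('xyz',s["tool_rot"]);p0=Rt.inv().apply(s["position"]-H);print(p0)
for th in np.arange(.12,1.5,.12):
    p=R.from_rotvec([0,0,-th]).apply(p0)-p0;print(round(th,2),p.round(4))
```

```text
2.375 [ 0.64220203 -0.29868411  0.15939425] [-3.13977179  0.00318401  0.05021628] [1.22505794 0.08732075 0.05085395]
[ 0.09093564  0.03148778 -0.00034688]
0.12 [ 0.0031 -0.0111  0.    ]
0.24 [ 0.0049 -0.0225  0.    ]
0.36 [ 0.0053 -0.0341  0.    ]
0.48 [ 0.0043 -0.0456  0.    ]
0.6 [ 0.0019 -0.0568  0.    ]
0.72 [-0.0018 -0.0678  0.    ]
0.84 [-0.0068 -0.0782  0.    ]
0.96 [-0.013  -0.0879  0.    ]
1.08 [-0.0203 -0.0968  0.    ]
1.2 [-0.0286 -0.1048  0.    ]
1.32 [-0.0379 -0.1118  0.    ]
1.44 [-0.0479 -0.1175  0.    ]
```

Request:
carry_out(
  series=[
    [0.0031, -0.0111, 0, 0, 0, -0.12, 255],
    [0.0049, -0.0225, 0, 0, 0, -0.24, 255],
    [0.0053, -0.0341, 0, 0, 0, -0.36, 255],
    [0.0043, -0.0456, 0, 0, 0, -0.48, 255],
    [0.0019, -0.0568, 0, 0, 0, -0.6, 255],
    [-0.0018, -0.0678, 0, 0, 0, -0.72, 255],
    [-0.0068, -0.0782, 0, 0, 0, -0.84, 255],
    [-0.013, -0.0879, 0, 0, 0, -0.96, 255],
    [-0.0203, -0.0968, 0, 0, 0, -1.08, 255],
    [-0.0286, -0.1048, 0, 0, 0, -1.2, 255],
  ],
)

```text
clock: 3.62
position: [0.6103, -0.1962, 0.1633]
tool_rot: [3.138, -0.0, 1.254]
force: [4.0, -1.0, -1.2]
grip_width: 0.0001
```

Run:
```python
from h import *
s=telemetry.observe();print(s["clock"],s["position"],s["tool_rot"],s["force"])
p,d=imaging.grab_frame("wrist");cv2.imwrite("pics/w2.png",p)
```

```text
3.625 [ 0.61034633 -0.19620235  0.16325563] [ 3.13846586e+00 -2.48355844e-04  1.25371228e+00] [ 3.9969832  -0.96865878 -1.230938  ]
```

View pics/w2.png

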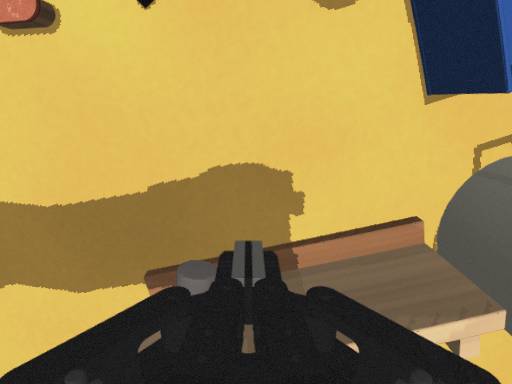

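The head (197,270) is riding against the finger with a force of about 4 N, as expected. I'll continue the swing to the stop in small steps.

Run:
```python
from h import *
s=telemetry.observe()
H=np.array([.5498,-.2718,s["position"][2]])
Rt=R.from_euler('xyz',s["tool_rot"]);p0=Rt.inv().apply(s["position"]-H);print(p0)
for th in np.arange(.04,.4,.04):
    p=R.from_rotvec([0,0,-th]).apply(p0)-p0;print(round(th,2),p.round(4))
```

```text
[0.09092167 0.03344639 0.00011187]
0.04 [ 0.0013 -0.0037  0.    ]
0.08 [ 0.0024 -0.0074  0.    ]
0.12 [ 0.0034 -0.0111  0.    ]
0.16 [ 0.0042 -0.0149  0.    ]
0.2 [ 0.0048 -0.0187  0.    ]
0.24 [ 0.0053 -0.0226  0.    ]
0.28 [ 0.0057 -0.0264  0.    ]
0.32 [ 0.0059 -0.0303 -0.    ]
0.36 [ 0.006  -0.0342  0.    ]
```

Request:
carry_out(
  series=[
    [0.0013, -0.0037, 0, 0, 0, -0.04, 255],
    [0.0024, -0.0074, 0, 0, 0, -0.08, 255],
    [0.0034, -0.0111, 0, 0, 0, -0.12, 255],
    [0.0042, -0.0149, 0, 0, 0, -0.16, 255],
    [0.0048, -0.0187, 0, 0, 0, -0.2, 255],
    [0.005, -0.0206, 0, 0, 0, -0.22, 255],
    [0.005, -0.023, 0, 0, 0, -0.22, 255],
    [0.0045, -0.026, 0, 0, 0, -0.22, 255],
    [0.004, -0.029, 0, 0, 0, -0.22, 255],
    [0.0035, -0.031, 0, 0, 0, -0.22, 255],
  ],
)

```text
clock: 4.92
position: [0.5812, -0.1833, 0.1614]
tool_rot: [3.141, -0.0, 1.469]
force: [7.4, 2.5, 0.2]
grip_width: -0.0002
```

Run:
```python
from h import *
p,d=imaging.grab_frame("wrist");cv2.imwrite("pics/w3.png",p)
```

```text
(no output)
```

View pics/w3.png

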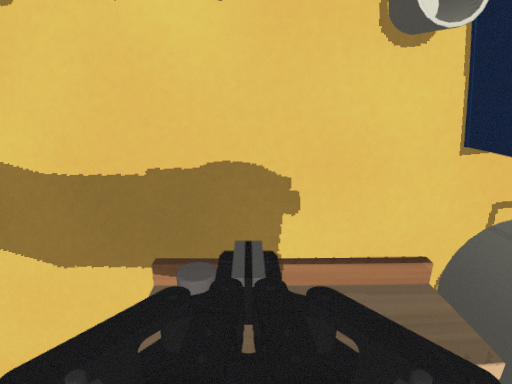

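Request:
carry_out(
  series=[
    [0, -0.001, 0, 0, 0, 0, 255],
    [0, -0.002, 0, 0, 0, 0, 255],
    [0, -0.002, 0, 0, 0, 0, 255],
  ],
)

```text
clock: 5.35
position: [0.5806, -0.1832, 0.1617]
tool_rot: [3.138, -0.0, 1.469]
force: [12.6, 0.4, -3.0]
grip_width: -0.0
```

Request:
carry_out(
  series=[
    [0, -0.001, 0, 0, 0, 0, 255],
    [0, -0.002, 0, 0, 0, 0, 255],
    [0, -0.002, 0, 0, 0, 0, 255],
  ],
)

```text
clock: 5.72
position: [0.5799, -0.183, 0.162]
tool_rot: [3.135, -0.0, 1.469]
force: [20.3, -1.0, -5.8]
grip_width: 0.0001
```

Request:
carry_out(
  series=[
    [0, 0.008, 0, 0, 0, 0, 255],
    [0, 0.018, 0, 0, 0, 0, 255],
    [0, 0.02, -0.02, 0, 0, 0, 255],
    [0, 0.02, -0.06, 0, 0, 0, 255],
    [0, 0.02, -0.1, 0, 0, 0, 255],
    [0, 0.02, -0.14, 0, 0, 0, 255],
    [0, 0.02, -0.14, 0, 0, 0, 255],
  ],
)

```text
clock: 6.6
position: [0.5979, -0.1857, 0.3041]
tool_rot: [3.138, 0.001, 1.468]
force: [1.0, 0.5, -1.5]
grip_width: 0.0
```

Request:
carry_out(
  series=[
    [0, -0.01, 0, 0, 0, 0.16, 200],
    [0, -0.02, 0, 0, 0, 0.32, 200],
    [0, -0.03, 0, 0, 0, 0.48, 100],
    [0, -0.04, 0, 0, 0, 0.64, 100],
    [0, -0.05, 0, 0, 0, 0.8, 100],
    [0, -0.06, 0, 0, 0, 0.96, 100],
    [0, -0.07, 0, 0, 0, 1.12, 100],
    [0, -0.08, 0, 0, 0, 1.28, 100],
    [0, -0.09, 0, 0, 0, 1.44, 100],
    [0, -0.1, 0, 0, 0, 1.575, 100],
  ],
)

```text
clock: 7.85
position: [0.4968, -0.175, 0.3004]
tool_rot: [3.141, 0.002, -0.111]
force: [-0.0, 1.0, -0.6]
grip_width: 0.0518
```

Request:
carry_out(
  series=[
    [0, 0, 0, 0, 0, 0, 100],
    [0, 0, 0, 0, 0, 0, 100],
  ],
)

```text
clock: 8.1
position: [0.4977, -0.175, 0.301]
tool_rot: [3.141, 0.001, -0.103]
force: [-0.1, -0.7, -0.5]
grip_width: 0.0516
```

Run:
```python
from h import *
import json
s=telemetry.observe();print(s["clock"],s["position"],s["tool_rot"],s["force"],s["grip_width"],s["qpos"])
json.dump({k:list(s[k]) for k in("position","tool_rot")},open("pics/w4.json","w"))
p,d=imaging.grab_frame("wrist");cv2.imwrite("pics/w4.png",p);np.save("pics/w4.npy",d)
p,d=imaging.grab_frame("scene");cv2.imwrite("pics/s4.png",p);np.save("pics/s4.npy",d)
p,d=imaging.grab_frame("side");cv2.imwrite("pics/d4.png",p);np.save("pics/d4.npy",d)
```

```text
8.1 [ 0.49774224 -0.17495535  0.30096806] [ 3.14148857e+00  5.17216151e-04 -1.02758676e-01] [-0.08042917 -0.7012463  -0.51976765] 0.05156710751812679 [-0.01330691  0.30293519  0.30649338  1.77999906 -0.10230801  1.07467304
 -1.344644  ]
```

View pics/w4.png

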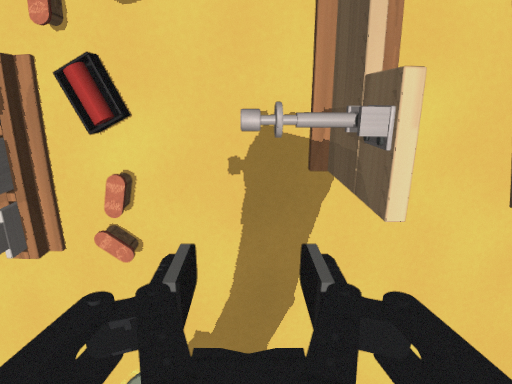

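View pics/s4.png

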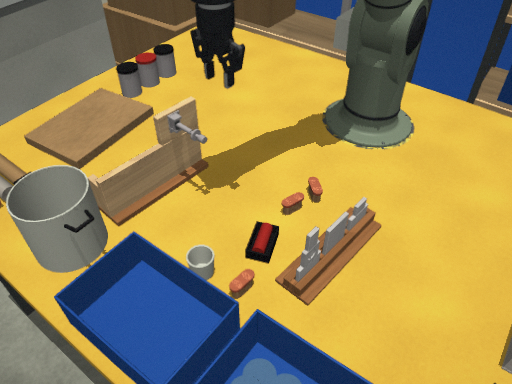

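The hook is fully out. In the wrist view the head spans columns 241-260, the flange 275-283, and the rod runs to 350 at rows 119-120. Next I measure its axis.

```bash
cat > hk.py <<'E'
from h import *
import json,sys
k=sys.argv[1];u0,u1,v0,v1=map(int,sys.argv[2:6])
st=json.load(open(f"pics/{k}.json"));C=cam("wrist",st);d=np.load(f"pics/{k}.npy");X=cloud(C,d)
Z=X[...,2];M=(Z>.16)&(Z<.212);M[:,:u0]=0;M[:,u1:]=0;M[:v0]=0;M[v1:]=0
S0=np.array([.6175,-.2985]);t=np.array([.9953,-.0967]);n=np.array([.0967,.9953])
pts=[]
for c in range(u0,u1):
    v=np.nonzero(M[:,c])[0]
    if len(v)<3: continue
    e=onz(C,[(c,v.min()-.5),(c,v.max()+.5)],.185);m=e.mean(0)
    g=m[:2]-S0;pts.append([c,v.min(),v.max(),np.linalg.norm(e[0]-e[1])*1e3,*m[:2],g@t,g@n,Z[v,c].max()])
P=np.array(pts)
np.set_printoptions(suppress=True,linewidth=160)
print(P[::2].round(4))
r=(P[:,3]>4)
l=np.polyfit(P[r,5],P[r,4],1);print("x = %.4f*y + %.4f ; dir deg %.2f"%(*l,np.degrees(np.arctan2(1,l[0]))))
E
python3 hk.py w4 238 345 95 145
```

```text
[[240.     121.     130.       7.9767   0.5542  -0.1744  -0.075    0.1174   0.1946]
 [242.     109.     131.      18.1896   0.5583  -0.1765  -0.0707   0.1157   0.1941]
 [244.     109.     131.      18.1892   0.5581  -0.1781  -0.0708   0.1141   0.1943]
 [246.     109.     131.      18.1889   0.5579  -0.1797  -0.0708   0.1125   0.195 ]
 [248.     109.     131.      18.1888   0.5578  -0.1813  -0.0708   0.1108   0.1939]
 [250.     109.     131.      18.1888   0.5576  -0.1829  -0.0708   0.1092   0.1939]
 [252.     109.     131.      18.1889   0.5574  -0.1845  -0.0708   0.1076   0.194 ]
 [254.     109.     131.      18.1892   0.5573  -0.1862  -0.0708   0.106    0.1937]
 [256.     109.     131.      18.1896   0.5571  -0.1878  -0.0708   0.1044   0.1951]
 [258.     109.     131.      18.1902   0.557   -0.1894  -0.0708   0.1028   0.1951]
 [260.     115.     124.       7.9018   0.5573  -0.191   -0.0704   0.1012   0.1904]
 [262.     115.     124.       7.9022   0.5571  -0.1926  -0.0704   0.0995   0.1893]
 [264.     115.     124.       7.9026   0.5569  -0.1942  -0.0704   0.0979   0.1901]
 [266.  
[... 2690 characters left out ...]
 112.     127.      12.7228   0.5517  -0.2475  -0.0704   0.0444   0.1909]
 [332.     112.     127.      12.7269   0.5516  -0.2491  -0.0704   0.0428   0.1913]
 [334.     112.     127.      12.7311   0.5514  -0.2508  -0.0704   0.0411   0.1909]
 [336.     112.     127.      12.7354   0.5512  -0.2524  -0.0704   0.0395   0.1913]
 [338.     112.     127.      12.7398   0.5511  -0.254   -0.0704   0.0378   0.1916]
 [340.     112.     127.      12.7443   0.5509  -0.2557  -0.0704   0.0362   0.1908]
 [342.     112.     127.      12.7489   0.5508  -0.2573  -0.0704   0.0346   0.1913]
 [344.     112.     127.      12.7536   0.5506  -0.2589  -0.0704   0.0329   0.191 ]]
x = 0.0909*y + 0.5743 ; dir deg 84.80
```

Request:
carry_out(
  series=[
    [0.003, -0.02, 0, 0, 0, 0, 0],
    [0.006, -0.065, 0, 0, 0, 0, 0],
    [0.01, -0.115, 0, 0, 0, 0, 0],
    [0.014, -0.165, 0, 0, 0, 0, 0],
    [0.018, -0.215, 0, 0, 0, 0, 0],
    [0.022, -0.265, 0, 0, 0, 0, 0],
    [0.026, -0.31, 0, 0, 0, 0, 0],
    [0.028, -0.331, 0, 0, 0, 0, 0],
    [0.028, -0.331, 0, 0, 0, 0, 0],
    [0.028, -0.331, 0, 0, 0, 0, 0],
  ],
)

```text
clock: 9.5
position: [0.5605, 0.1496, 0.3013]
tool_rot: [3.141, -0.0, -0.107]
force: [-0.4, -0.7, 0.3]
grip_width: 0.0855
```

Run:
```python
from h import *
import json
s=telemetry.observe();print(s["clock"],s["position"],s["tool_rot"],s["force"],s["grip_width"],s["qpos"])
json.dump({k:list(s[k]) for k in("position","tool_rot")},open("pics/w5.json","w"))
p,d=imaging.grab_frame("wrist");cv2.imwrite("pics/w5.png",p);np.save("pics/w5.npy",d)
```

```text
9.5 [0.56049326 0.14959534 0.30129717] [ 3.14097243e+00 -4.03847216e-05 -1.07494356e-01] [-0.35930339 -0.69286824  0.30801828] 0.0855077648672866 [-0.49043298  0.38717104  0.17556794  1.64305636 -0.07276035  1.11801995
 -1.97402352]
```

View pics/w5.png

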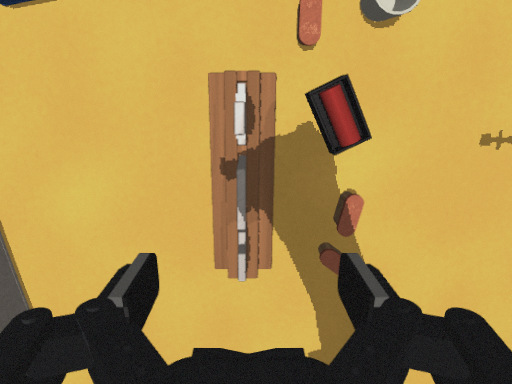

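The wrist view looks straight down on the rack. The holed plate's tab top is the bright bar at about (240,110), with the two blanks below it.

Run:
```python
from h import *
import json
st=json.load(open("pics/w5.json"));C=cam("wrist",st);X=cloud(C,np.load("pics/w5.npy"));p=cv2.imread("pics/w5.png")
Z=X[...,2];m=((Z>.148)&(Z<.168)).astype(np.uint8);m[:, :200]=0;m[:,300:]=0;m[240:]=0
v,u=np.nonzero(m);print(len(v),u.min(),u.max(),v.min(),v.max(),np.median(Z[v,u]))
(r)=cv2.minAreaRect(np.c_[u,v].astype(np.float32));box=cv2.boxPoints(r);print(r)
z=np.median(Z[v,u]);b=onz(C,box,z);print(b.round(4));print("ctr",b.mean(0),"sizes",np.linalg.norm(b[0]-b[1]),np.linalg.norm(b[1]-b[2]))
g=onz(C,np.c_[u,v],z)[:,:2];c=g.mean(0);_,s,vv=np.linalg.svd(g-c,full_matrices=False);t=vv[0]*np.sign(vv[0][0]);print("mean",c,"yaw",np.arctan2(t[1],t[0]))
# rack top edges: brown mask Z .03-.04
m2=((Z>.030)&(Z<.042)).astype(np.uint8);m2[:,:195]=0;m2[:,290:]=0
v,u=np.nonzero(m2);g=onz(C,np.c_[u,v],.036)[:,:2].astype(np.float32);rr=cv2.minAreaRect(g);print("rack",len(v),rr)
# all plate tops
m3=((Z>.08)&(Z<.168));m3[:,:200]=0;m3[:,300:]=0;m3[285:]=0
v,u=np.nonzero(m3);q=X[v,u];c=q[:,:2].mean(0);_,s,vv=np.linalg.svd(q[:,:2]-c,full_matrices=False);t=vv[0]*np.sign(vv[0][0]);print("all plates yaw",np.arctan2(t[1],t[0]))
q=p[60:290,180:300];cv2.imwrite("pics/w5c.png",cv2.resize(q,None,fx=2.5,fy=2.5,interpolation=cv2.INTER_CUBIC))
# two-view: scene+side tab corners check
```

```text
356 234 244 101 135 0.15531225563431794
((239.0, 118.0), (34.0, 10.0), 90.0)
[[0.6367 0.1536 0.1553]
 [0.6358 0.1448 0.1553]
 [0.606  0.1481 0.1553]
 [0.607  0.1572 0.1553]]
ctr [0.62137731 0.1509242  0.15531226] sizes 0.008875937568432489 0.029930959967984633
mean [0.62174916 0.15070547] yaw -0.09078748780963262
rack 4854 ((0.5285282731056213, 0.16164018213748932), (0.04446421563625336, 0.28843042254447937), 83.7813491821289)
all plates yaw -0.11103873556916892
```

View pics/w5c.png

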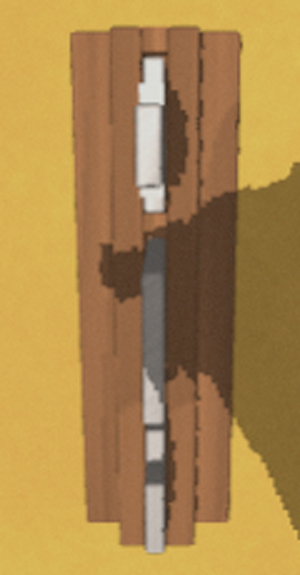

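Request:
carry_out(
  series=[
    [0.02, -0.003, 0, 0, 0, 0, 0],
    [0.045, -0.006, 0, 0, 0, 0, 0],
    [0.0605, -0.0079, 0.01, 0, 0, 0, 0],
    [0.0605, -0.0079, 0.05, 0, 0, 0, 0],
    [0.0605, -0.0079, 0.08, 0, 0, 0, 0],
    [0.0605, -0.0079, 0.11, 0, 0, 0, 60],
    [0.0605, -0.0079, 0.13, 0, 0, 0, 60],
    [0.0605, -0.0079, 0.13, 0, 0, 0, 60],
  ],
)

```text
clock: 10.55
position: [0.6204, 0.1517, 0.1696]
tool_rot: [3.14, 0.003, -0.107]
force: [0.0, 0.3, 0.1]
grip_width: 0.0652
```

Run:
```python
from h import *
s=telemetry.observe();print(s["clock"],s["position"],s["tool_rot"],s["force"],s["grip_width"])
T=np.array([.6215,.151,.119]);print(R.from_euler('xyz',s["tool_rot"]).inv().apply(T-s["position"]))
p,d=imaging.grab_frame("wrist");cv2.imwrite("pics/w6.png",p)
p,d=imaging.grab_frame("side");cv2.imwrite("pics/d6.png",cv2.resize(p[80:280,100:330],None,fx=2.6,fy=2.6))
```

```text
10.55 [0.62042536 0.15166208 0.16964632] [ 3.14016178e+00  2.71245088e-03 -1.06902248e-01] [0.04748841 0.32409388 0.05876347] 0.06517202508310616
[0.00127652 0.00047117 0.05064377]
```

View pics/d6.png

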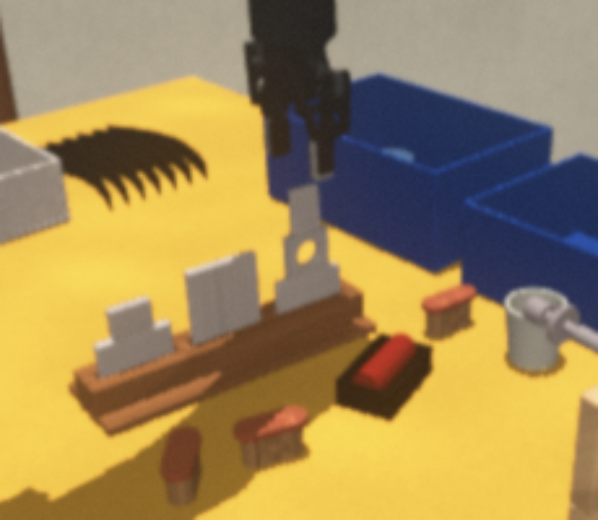

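View pics/w6.png

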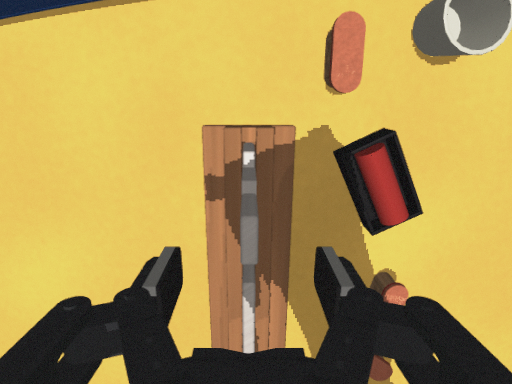

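The side view shows the fingers straddling the tab, and in the wrist view the tab (249,240) is centred between the pads. Descend and grip.

Request:
carry_out(
  series=[
    [0.001, 0, 0.015, 0, 0, 0, 60],
    [0.001, 0, 0.03, 0, 0, 0, 60],
    [0.001, 0, 0.045, 0, 0, 0, 60],
    [0.001, 0, 0.051, 0, 0, 0, 60],
    [0.001, 0, 0.051, 0, 0, 0, 120],
    [0.001, 0, 0.051, 0, 0, 0, 160],
    [0.001, 0, 0.051, 0, 0, 0, 200],
    [0.001, 0, 0.051, 0, 0, 0, 255],
    [0.001, 0, 0.051, 0, 0, 0, 255],
    [0.001, 0, 0.051, 0, 0, 0, 255],
  ],
  force=40,
)

```text
clock: 11.9
position: [0.6227, 0.1524, 0.1207]
tool_rot: [-3.141, -0.001, -0.106]
force: [0.2, -0.4, 5.3]
grip_width: 0.0093
```

Run:
```python
from h import *
s=telemetry.observe();print(s["clock"],s["position"],s["tool_rot"],s["force"],s["moment"],s["grip_width"])
p,d=imaging.grab_frame("scene");cv2.imwrite("pics/s7.png",cv2.resize(p[170:310,230:400],None,fx=4,fy=4))
```

```text
11.9 [0.62266631 0.15243108 0.12071152] [-3.14136021e+00 -6.70910955e-04 -1.06329675e-01] [ 0.17581269 -0.41314121  5.26301333] [-0.25815603  0.15198717 -0.01090728] 0.00926775818388417
```

View pics/s7.png

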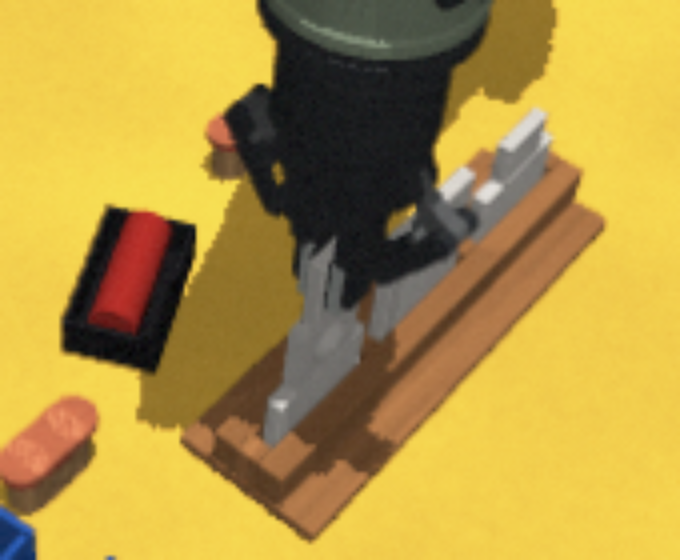

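Request:
carry_out(
  series=[
    [0, 0, 0, 0, 0, 0, 255],
    [0, 0, -0.004, 0, 0, 0, 255],
    [0, 0, -0.01, 0, 0, 0, 255],
    [0, 0, -0.02, 0, 0, 0, 255],
    [0, 0, -0.032, 0, 0, 0, 255],
    [0, 0, -0.048, 0, 0, 0, 255],
    [0, 0, -0.065, 0, 0, 0, 255],
    [0, 0, -0.083, 0, 0, 0, 255],
    [0, 0, -0.1, 0, 0, 0, 255],
    [0, 0, -0.1, 0, 0, 0, 255],
  ],
  force=60,
)

```text
clock: 13.2
position: [0.623, 0.1525, 0.2218]
tool_rot: [-3.141, -0.002, -0.106]
force: [-0.3, 0.6, -3.0]
grip_width: 0.009
```

Run:
```python
from h import *
import json
s=telemetry.observe();print(s["clock"],s["position"],s["tool_rot"],s["force"],s["moment"],s["grip_width"])
json.dump({k:list(s[k]) for k in("position","tool_rot")},open("pics/w8.json","w"))
p,d=imaging.grab_frame("scene");cv2.imwrite("pics/s8f.png",p);np.save("pics/s8.npy",d);cv2.imwrite("pics/s8.png",cv2.resize(p[150:310,230:400],None,fx=3.5,fy=3.5,interpolation=cv2.INTER_CUBIC))
p,d=imaging.grab_frame("side");cv2.imwrite("pics/d8f.png",p);np.save("pics/d8.npy",d);cv2.imwrite("pics/d8.png",cv2.resize(p[80:250,120:320],None,fx=3.4,fy=3.4,interpolation=cv2.INTER_CUBIC))
p,d=imaging.grab_frame("wrist");cv2.imwrite("pics/w8.png",p);np.save("pics/w8.npy",d)
```

```text
13.2 [0.62297624 0.15254942 0.22184042] [-3.14064078e+00 -2.01139364e-03 -1.06347462e-01] [-0.26180562  0.55911786 -3.04641244] [-0.00410798  0.03650555  0.02490774] 0.009012555474179526
```

View pics/s8.png

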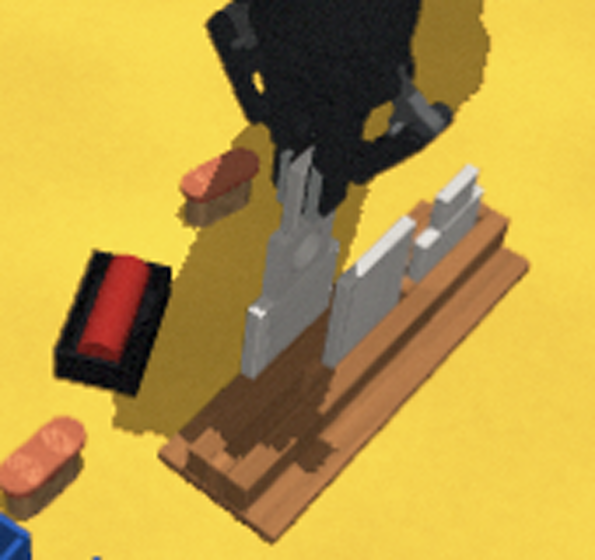

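View pics/d8.png

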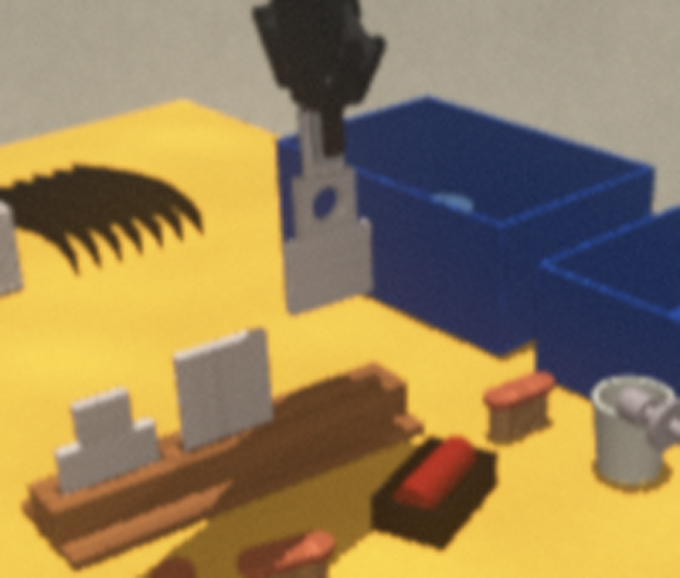

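View pics/w8.png

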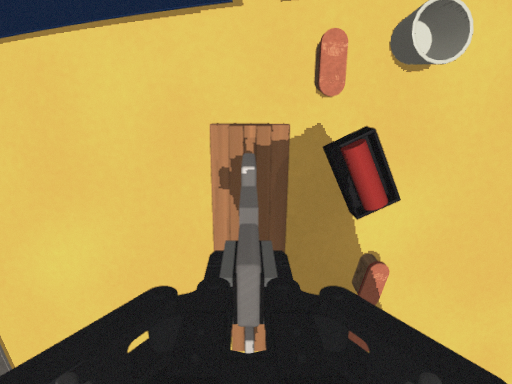

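The plate is held and clear of the rack. The side view shows its hole at about (216,140) full-frame. I'll measure the hole relative to the TCP.

Run:
```python
from h import *
import json
st=json.load(open("pics/w8.json"));P=np.array(st["position"]);yaw=st["tool_rot"][2]
t=np.array([np.cos(yaw),np.sin(yaw),0]);n=np.array([-t[1],t[0],0])
for N,f,sg in(("side","d8",-1),("scene","s8",1)):
    C=cam(N);d=np.load(f"pics/{f}.npy");X=cloud(C,d);rel=X-P
    A=rel@t;B=rel@n;Z=X[...,2]
    pl=(abs(A)<.045)&(abs(B)<.02)&(Z>.085)&(Z<.24)
    lo=pl&(Z<.15);print(N,"B of face lower",np.median(B[lo]),lo.sum(),"upper",np.median(B[pl&(Z>.16)&(Z<.2)]))
    for z0,z1 in((.10,.14),(.145,.155),(.165,.185)):
        k=pl&(Z>z0)&(Z<z1); 
        if k.sum()>3: print(" z",z0,z1,"A",np.percentile(A[k],[1,99]).round(4),"mean B",np.median(B[k]).round(4), "yaw",np.polyfit(A[k],B[k],1)[0].round(3))
    print(" zmin",np.percentile(Z[pl],.5))
    # hole: cast every pixel to face plane, find non-plate inside |A|<.02, z .165-.205
    v,u=np.mgrid[0:384,0:512];o,dd=ray(C,np.c_[u.ravel(),v.ravel()])
    b=np.median(B[pl]);s=((P+n*b-o)@n)/(dd@n);Q=o+dd*s[:,None];qa=((Q-P)@t).reshape(384,512);qz=Q[:,2].reshape(384,512)
    hole=(~pl)&(abs(qa)<.016)&(qz>.172)&(qz<.206)
    hole=cv2.connectedComponentsWithStats(hole.astype(np.uint8));lab,stt,cen=hole[1:4]
    if len(stt)<2: continue
    i=1+np.argmax(stt[1:,4]);m=lab==i
    print(" hole px",stt[i],cen[i].round(1),"A",qa[m].min().round(4),qa[m].max().round(4),"z",qz[m].min().round(4),qz[m].max().round(4),"ctr",qa[m].mean().round(4),(qz[m].mean()-P[2]).round(4))
```

```text
side B of face lower -0.005618533948470771 357 upper -0.00534249870639004
 z 0.1 0.14 A [-0.0367  0.0355] mean B -0.0055 yaw -0.023
 z 0.145 0.155 A [-0.0369  0.0321] mean B -0.0058 yaw -0.028
 z 0.165 0.185 A [-0.0353  0.0328] mean B -0.0055 yaw -0.01
 zmin 0.11330125496072779
 hole px [212 134   7  10  48] [215.  138.8] A -0.0123 0.0055 z 0.1828 0.2033 ctr -0.0034 -0.0292
scene B of face lower 0.0060450590314697706 273 upper 0.0052797046937221575
 z 0.1 0.14 A [-0.0338  0.0361] mean B 0.0061 yaw -0.047
 z 0.145 0.155 A [-0.0314  0.0364] mean B 0.0059 yaw -0.05
 z 0.165 0.185 A [-0.0335  0.0349] mean B 0.0047 yaw -0.049
 zmin 0.1130659725441021
 hole px [313 230   1   1   1] [313. 230.] A 0.0089 0.0089 z 0.1732 0.1732 ctr 0.0089 -0.0486
```

Request:
carry_out(
  series=[
    [-0.001, 0.01, 0, 0, 0, 0, 255],
    [-0.004, 0.035, 0, 0, 0, 0, 255],
    [-0.007, 0.07, 0, 0, 0, 0, 255],
    [-0.011, 0.11, 0, 0, 0, -0.005, 255],
    [-0.015, 0.15, 0, 0, 0, -0.01, 255],
    [-0.019, 0.19, 0, 0, 0, -0.011, 255],
    [-0.023, 0.23, 0.002, 0, 0, -0.011, 255],
    [-0.027, 0.265, 0.004, 0, 0, -0.011, 255],
    [-0.0296, 0.283, 0.005, 0, 0, -0.011, 255],
    [-0.0296, 0.2873, 0.0053, 0, 0, -0.011, 255],
  ],
)

```text
clock: 14.6
position: [0.5618, -0.1315, 0.215]
tool_rot: [3.141, 0.0, -0.097]
force: [0.1, 1.2, -1.6]
grip_width: 0.0092
```

Request:
carry_out(
  series=[
    [0, 0, 0, 0, 0, 0, 255],
    [0, 0, 0, 0, 0, 0, 255],
    [0, 0, 0, 0, 0, 0, 255],
  ],
)

```text
clock: 14.98
position: [0.5627, -0.1292, 0.215]
tool_rot: [-3.141, 0.0, -0.094]
force: [0.0, -0.7, -3.1]
grip_width: 0.009
```

```bash
cat > look.py <<'E'
from h import *
import json,sys
k=sys.argv[1]
s=telemetry.observe();print(s["clock"],s["position"].round(4),s["tool_rot"].round(4),s["force"].round(2),s["moment"].round(2),s["grip_width"].round(4))
json.dump({q:list(s[q]) for q in("position","tool_rot")},open(f"pics/w{k}.json","w"))
p,d=imaging.grab_frame("scene");cv2.imwrite(f"pics/s{k}f.png",p);np.save(f"pics/s{k}.npy",d);a=cv2.resize(p[60:220,140:290],None,fx=3.5,fy=3.5,interpolation=cv2.INTER_CUBIC);cv2.imwrite(f"pics/s{k}.png",a)
p,d=imaging.grab_frame("side");cv2.imwrite(f"pics/d{k}f.png",p);np.save(f"pics/d{k}.npy",d);a=cv2.resize(p[100:280,270:470],None,fx=3.2,fy=3.2,interpolation=cv2.INTER_CUBIC);cv2.imwrite(f"pics/d{k}.png",a)
p,d=imaging.grab_frame("wrist");cv2.imwrite(f"pics/w{k}.png",p);np.save(f"pics/w{k}.npy",d)
E
python3 look.py 9
```

```text
Traceback (most recent call last):
  File "look.py", line 4, in <module>
    s=telemetry.observe();print(s["clock"],s["position"].round(4),s["tool_rot"].round(4),s["force"].round(2),s["moment"].round(2),s["grip_width"].round(4))
                                                                                                                                  ^^^^^^^^^^^^^^^^^^^^^
AttributeError: 'float' object has no attribute 'round'
```

```bash
sed -i 's/s\["grip_width"\].round(4)/s["grip_width"]/' look.py; python3 look.py 9
```

```text
14.975 [ 0.5627 -0.1292  0.215 ] [-3.1414e+00  1.0000e-04 -9.4000e-02] [ 0.04 -0.7  -3.07] [0.02 0.03 0.03] 0.00903886439730417
```

View pics/s9.png

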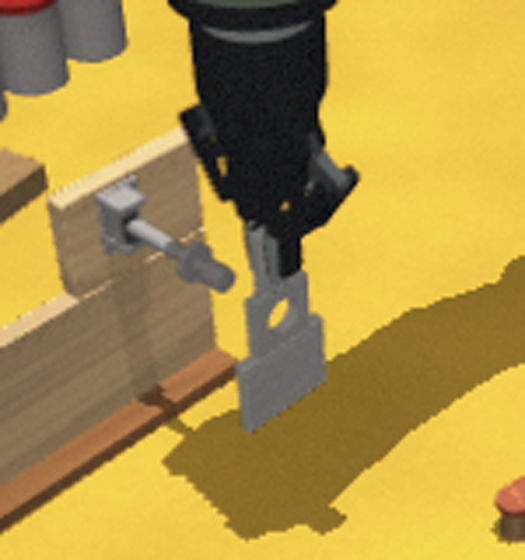

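View pics/d9.png

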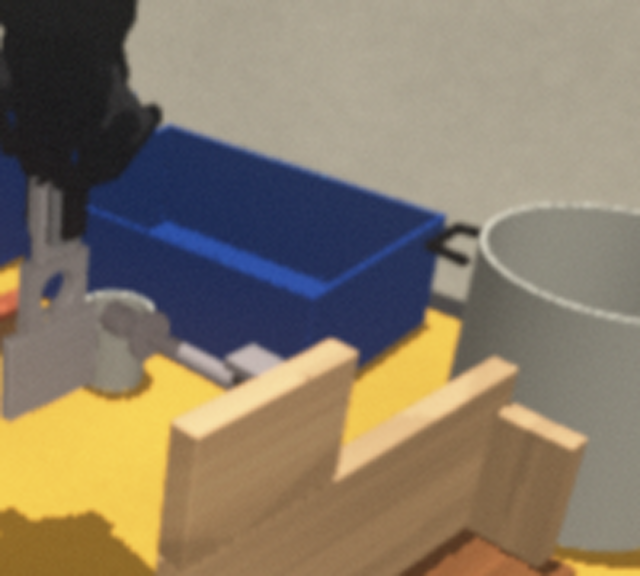

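View pics/w9.png

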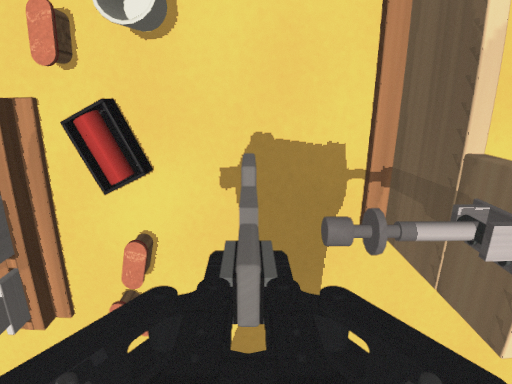

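The side and scene views show the plate square in front of the hook, about 35 mm off the head tip. The wrist view has the hook axis at row 231 and the plate at column 249. I'll check the offsets from this one view.

```bash
python3 hk.py 9 2>/dev/null; cp pics/w9.json pics/w9_.json; python3 hk.py w9 318 450 205 260 | awk 'NR%3==1||/dir/'
python3 - <<'E'
from h import *
import json
st=json.load(open("pics/w9.json"));C=cam("wrist",st);X=cloud(C,np.load("pics/w9.npy"));P=np.array(st["position"])
yaw=st["tool_rot"][2];t=np.array([np.cos(yaw),np.sin(yaw),0]);n=np.array([-t[1],t[0],0])
rel=X-P;A=rel@t;B=rel@n
for r in list(range(148,345,6)):
    print(r,A[r,249].round(4),B[r,249].round(4),X[r,249,2].round(4))
E
```

```text
[[321.     224.     236.       8.4731   0.5598  -0.1732  -0.0695   0.1191   0.1804]
 [327.     216.     244.      18.9281   0.5593  -0.1768  -0.0697   0.1155   0.1934]
 [333.     216.     245.      19.6263   0.5586  -0.1804  -0.07     0.1118   0.194 ]
 [339.     216.     245.      19.6514   0.5583  -0.184   -0.07     0.1082   0.1939]
 [345.     216.     245.      19.6783   0.5579  -0.1877  -0.07     0.1045   0.1936]
 [351.     218.     244.      17.7548   0.5573  -0.1913  -0.0703   0.1008   0.1943]
 [357.     225.     237.       8.5596   0.557   -0.195   -0.0702   0.0972   0.1892]
 [363.     215.     244.      19.7264   0.5575  -0.1986  -0.0694   0.0936   0.1889]
 [369.     208.     253.      30.3861   0.5563  -0.2023  -0.0702   0.0898   0.1899]
 [375.     208.     255.      31.8407   0.5552  -0.2061  -0.0709   0.086    0.196 ]
 [381.     210.     253.      29.2392   0.5549  -0.2098  -0.0709   0.0823   0.1997]
 [387.     224.     237.       9.2934   0.5555  -0.2134  -0.0699   0.0787   0.1986]
 [393.     225.     237.       8.6579   0.5548  -0.2171  -0.0703   0.0749   0.1886]
 [399.  
[... 946 characters left out ...]
023 -0.0009 0.1596
190 0.0223 -0.0008 0.1714
196 0.0222 -0.0008 0.1838
202 0.0221 -0.0008 0.1948
208 0.0218 -0.0008 0.2039
214 0.0185 -0.0008 0.2039
220 0.0152 -0.0008 0.2042
226 0.0144 -0.0008 0.2102
232 0.0142 -0.0007 0.2175
238 0.0146 -0.0007 0.2253
244 0.0142 -0.0007 0.2309
250 0.0145 -0.0007 0.2372
256 0.0144 -0.0007 0.2425
262 0.0142 -0.0007 0.2471
268 0.0129 -0.0007 0.2495
274 0.0102 -0.0007 0.2495
280 0.0079 -0.0007 0.2502
286 0.0047 -0.0007 0.2494
292 0.0022 -0.0007 0.2499
298 -0.0005 -0.0007 0.25
304 -0.0033 -0.0007 0.2501
310 -0.0066 -0.0007 0.2497
316 -0.01 -0.0007 0.2491
322 -0.0122 -0.0007 0.2501
328 -0.2274 -0.0016 -0.0009
334 -0.2364 -0.0016 0.0007
340 -0.2488 -0.0016 -0.0012
```

Both measured in the same wrist view, the hole is at z = 0.182 against 0.185 for the hook axis, and it is about 1 mm low in x. I'll correct both and then slide on.

Request:
carry_out(
  series=[
    [0.0005, 0, -0.0015, 0, 0, 0, 255],
    [0.001, 0, -0.003, 0, 0, 0, 255],
    [0.001, 0.008, -0.003, 0, 0, 0, 255],
    [0.001, 0.018, -0.003, 0, 0, 0, 255],
    [0.001, 0.026, -0.003, 0, 0, 0, 255],
    [0.001, 0.032, -0.003, 0, 0, 0, 255],
    [0.001, 0.036, -0.003, 0, 0, 0, 255],
    [0.001, 0.036, -0.003, 0, 0, 0, 255],
    [0.001, 0.036, -0.003, 0, 0, 0, 255],
  ],
)

```text
clock: 16.25
position: [0.5601, -0.1657, 0.218]
tool_rot: [-3.141, 0.0, -0.095]
force: [0.0, 0.2, -3.0]
grip_width: 0.0092
```

```bash
python3 look.py 10; python3 hk.py w10 262 400 205 260 | awk 'NR%6==1||/dir/'
```

```text
16.25 [ 0.5601 -0.1657  0.218 ] [-3.1414  0.     -0.0949] [ 0.01  0.2  -3.  ] [-0.01 -0.01 -0.02] 0.009205316608995533
[[263.     217.     239.      15.0986   0.5605  -0.1752  -0.0687   0.1173   0.1891]
 [275.     216.     245.      19.8167   0.5581  -0.1823  -0.0704   0.1099   0.1937]
 [287.     216.     245.      19.8349   0.5574  -0.1896  -0.0704   0.1026   0.1937]
 [299.     224.     236.       8.5935   0.5571  -0.1969  -0.0699   0.0953   0.1894]
 [311.     208.     254.      31.2183   0.5554  -0.2042  -0.0709   0.0879   0.1948]
 [323.     224.     236.       8.6244   0.5557  -0.2115  -0.0699   0.0806   0.1891]
 [335.     223.     237.       9.9748   0.555   -0.2189  -0.0699   0.0732   0.189 ]
 [347.     221.     240.      13.3518   0.5539  -0.2263  -0.0703   0.0657   0.1919]
 [359.     221.     240.      13.393    0.5531  -0.2337  -0.0703   0.0582   0.1914]
 [371.     221.     240.      13.4396   0.5524  -0.2412  -0.0703   0.0507   0.191 ]
 [383.     221.     240.      13.4916   0.5516  -0.2487  -0.0704   0.0432   0.191 ]
 [395.     221.     240.      13.5494   0.5509  -0.2563  -0.0704   0.0356   0.1907]
x = 0.1004*y + 0.5768 ; dir deg 84.27
```

View pics/w10.png

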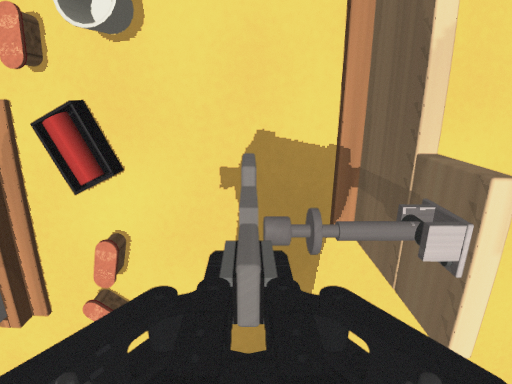

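View pics/s10.png

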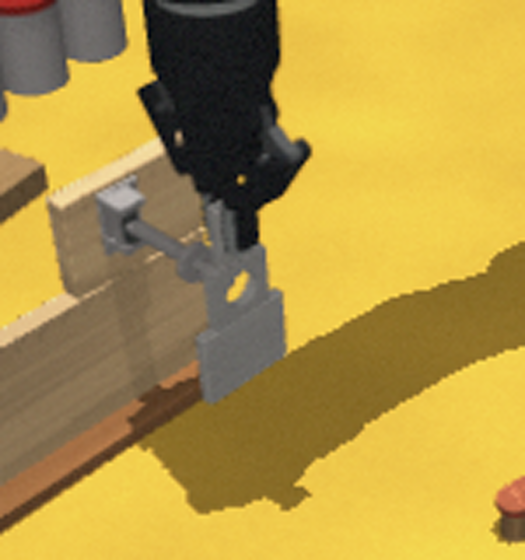

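View pics/d10.png

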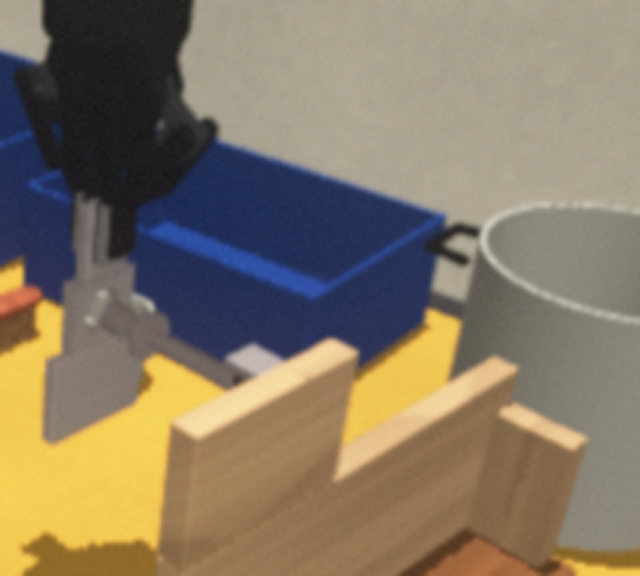

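The wrist view shows the head at (278,230) right by the plate face at column 258, and the hole is lined up with it to under 1 mm. Sliding on slowly.

Request:
carry_out(
  series=[
    [0, 0.002, 0, 0, 0, 0, 255],
    [0, 0.004, 0, 0, 0, 0, 255],
    [0, 0.006, 0, 0, 0, 0, 255],
    [0, 0.008, 0, 0, 0, 0, 255],
    [0, 0.008, 0, 0, 0, 0, 255],
  ],
)

```text
clock: 17.02
position: [0.5592, -0.1742, 0.218]
tool_rot: [3.142, 0.0, -0.096]
force: [-0.2, -0.0, -2.4]
grip_width: 0.0091
```

Request:
carry_out(
  series=[
    [0, 0.003, 0, 0, 0, 0, 255],
    [0, 0.006, 0, 0, 0, 0, 255],
    [0, 0.009, 0, 0, 0, 0, 255],
    [0, 0.012, 0, 0, 0, 0, 255],
    [0, 0.015, 0, 0, 0, 0, 255],
    [0, 0.018, 0, 0, 0, 0, 255],
    [0, 0.018, 0, 0, 0, 0, 255],
    [0, 0.018, 0, 0, 0, 0, 255],
  ],
)

```text
clock: 18.02
position: [0.5576, -0.1918, 0.218]
tool_rot: [-3.142, 0.0, -0.095]
force: [-0.4, 0.4, -2.2]
grip_width: 0.0092
```

```bash
python3 look.py 11;python3 hk.py w11 252 330 205 260 | awk '1'
```

```text
18.025 [ 0.5576 -0.1918  0.218 ] [-3.1415e+00  1.0000e-04 -9.5100e-02] [-0.41  0.41 -2.19] [-0.01  0.02 -0.04] 0.00920310106768192
[[252.     205.     225.      13.4035   0.567   -0.1953  -0.0602   0.0978   0.2109]
 [254.     205.     225.      13.4038   0.5669  -0.1965  -0.0602   0.0966   0.2118]
 [256.     205.     225.      13.4041   0.5668  -0.1977  -0.0602   0.0954   0.2099]
 [258.     224.     236.       8.569    0.557   -0.1981  -0.0699   0.0941   0.1891]
 [260.     224.     236.       8.5694   0.5569  -0.1993  -0.0699   0.0929   0.1888]
 [262.     224.     236.       8.5699   0.5568  -0.2005  -0.0699   0.0917   0.1894]
 [264.     224.     236.       8.5705   0.5567  -0.2017  -0.0699   0.0904   0.1901]
 [266.     208.     239.      20.8098   0.5606  -0.2033  -0.0658   0.0893   0.1898]
 [268.     207.     239.      21.4394   0.5608  -0.2045  -0.0655   0.0881   0.1994]
 [270.     207.     239.      21.4414   0.5607  -0.2057  -0.0655   0.0869   0.1989]
 [272.     207.     248.      27.5683   0.5575  -0.2067  -0.0685   0.0856   0.2012]
 [274.     208.     249.      27.6319   0.556
[... 1645 characters left out ...]
 221.     240.      13.265    0.5533  -0.2321  -0.0703   0.0599   0.1909]
 [316.     221.     240.      13.2692   0.5532  -0.2333  -0.0703   0.0587   0.1908]
 [318.     221.     240.      13.2736   0.5531  -0.2345  -0.0703   0.0574   0.1913]
 [320.     221.     240.      13.2781   0.553   -0.2358  -0.0703   0.0562   0.1908]
 [322.     221.     240.      13.2828   0.5529  -0.237   -0.0703   0.055    0.1913]
 [324.     221.     240.      13.2875   0.5527  -0.2382  -0.0703   0.0537   0.1918]
 [326.     221.     240.      13.2925   0.5526  -0.2394  -0.0703   0.0525   0.1911]
 [328.     221.     240.      13.2975   0.5525  -0.2407  -0.0703   0.0513   0.1908]]
x = 0.2204*y + 0.6041 ; dir deg 77.57
```

View pics/w11.png

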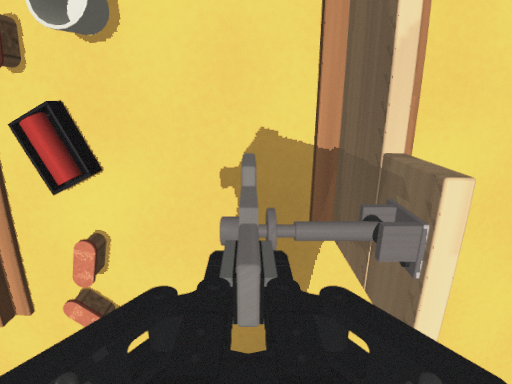

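View pics/s11.png

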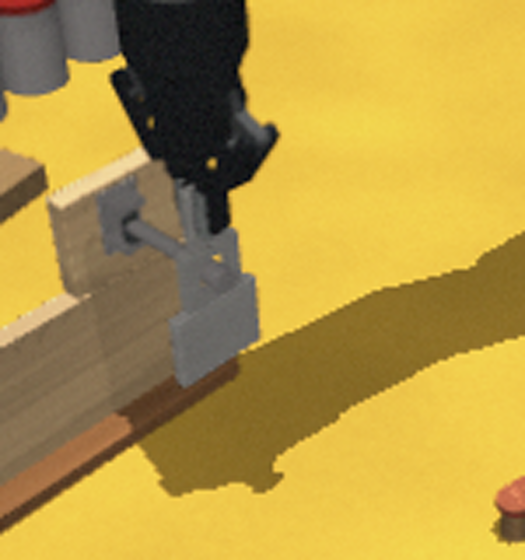

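View pics/d11.png

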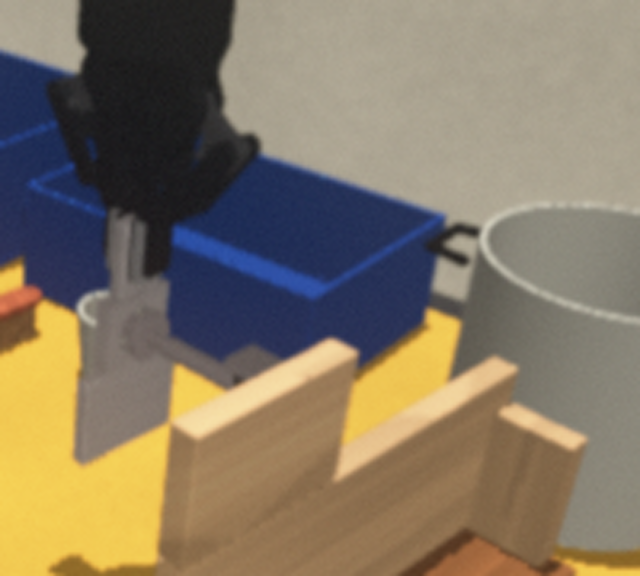

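The plate is on the head, between it and the flange (wrist: plate face column 257, flange 266, so about 4.5 mm to go) with no contact force. Now I feel for the flange.

Request:
carry_out(
  series=[
    [0, 0.001, 0, 0, 0, 0, 255],
    [0, 0.002, 0, 0, 0, 0, 255],
    [0, 0.003, 0, 0, 0, 0, 255],
    [0, 0.003, 0, 0, 0, 0, 255],
    [0, 0.003, 0, 0, 0, 0, 255],
  ],
)

```text
clock: 18.8
position: [0.5573, -0.1949, 0.218]
tool_rot: [-3.142, -0.0, -0.095]
force: [-1.0, 0.4, -2.4]
grip_width: 0.0093
```

Request:
carry_out(
  series=[
    [0, 0.0005, 0, 0, 0, 0, 255],
    [0, 0.0005, 0, 0, 0, 0, 255],
    [0, 0.0005, 0, 0, 0, 0, 255],
  ],
)

```text
clock: 19.18
position: [0.5572, -0.1954, 0.218]
tool_rot: [-3.142, 0.0, -0.095]
force: [0.8, 0.8, -2.3]
grip_width: 0.0096
```

Request:
carry_out(
  series=[
    [0, 0.0005, 0, 0, 0, 0, 255],
    [0, 0.0005, 0, 0, 0, 0, 255],
    [0, 0.0005, 0, 0, 0, 0, 255],
  ],
)

```text
clock: 19.55
position: [0.5572, -0.1959, 0.218]
tool_rot: [3.142, 0.0, -0.095]
force: [0.1, 1.1, -3.8]
grip_width: 0.0094
```

Request:
carry_out(
  series=[
    [0, 0.0005, 0, 0, 0, 0, 255],
    [0, 0.0005, 0, 0, 0, 0, 255],
    [0, 0.0005, 0, 0, 0, 0, 255],
  ],
)

```text
clock: 19.92
position: [0.5572, -0.1964, 0.218]
tool_rot: [-3.142, -0.0, -0.095]
force: [0.3, 0.8, -2.5]
grip_width: 0.0089
```

```bash
python3 look.py 12; python3 hk.py w12 250 290 205 260 | head -14; python3 -c "
import cv2
p=cv2.imread('pics/w12.png');cv2.imwrite('pics/w12c.png',cv2.resize(p[180:280,200:330],None,fx=5,fy=5,interpolation=cv2.INTER_CUBIC))"
```

```text
19.925 [ 0.5572 -0.1964  0.218 ] [-3.1416 -0.     -0.0953] [ 0.35  0.77 -2.45] [ 0.01 -0.02 -0.04] 0.008893652292582039
[[250.     205.     225.      13.4055   0.5667  -0.1988  -0.0602   0.0944   0.2119]
 [252.     205.     225.      13.4056   0.5666  -0.1999  -0.0602   0.0932   0.2115]
 [254.     205.     225.      13.4058   0.5664  -0.2011  -0.0602   0.092    0.2118]
 [256.     205.     226.      14.0596   0.566   -0.2023  -0.0606   0.0908   0.2116]
 [258.     209.     237.      18.8352   0.561   -0.2031  -0.0655   0.0895   0.1895]
 [260.     207.     238.      20.764    0.5612  -0.2043  -0.0652   0.0883   0.1996]
 [262.     207.     239.      21.4378   0.5607  -0.2055  -0.0655   0.0871   0.1999]
 [264.     207.     239.      21.4392   0.5606  -0.2067  -0.0655   0.0859   0.1997]
 [266.     208.     239.      20.8129   0.5602  -0.2079  -0.0658   0.0847   0.1995]
 [268.     224.     236.       8.5731   0.556   -0.2088  -0.0699   0.0834   0.1888]
 [270.     224.     236.       8.5739   0.5559  -0.21    -0.0699   0.0822   0.1895]
 [272.     224.     236.       8.5748   0.5557  -0.2112  -0.0699   0.0809   0.1896]
 [274.     224.     236.       8.5758   0.5556  -0.2124  -0.0699   0.0797   0.1892]
 [276.     224.     236.       8.5769   0.5555  -0.2136  -0.0699   0.0785   0.189 ]
```

View pics/w12c.png

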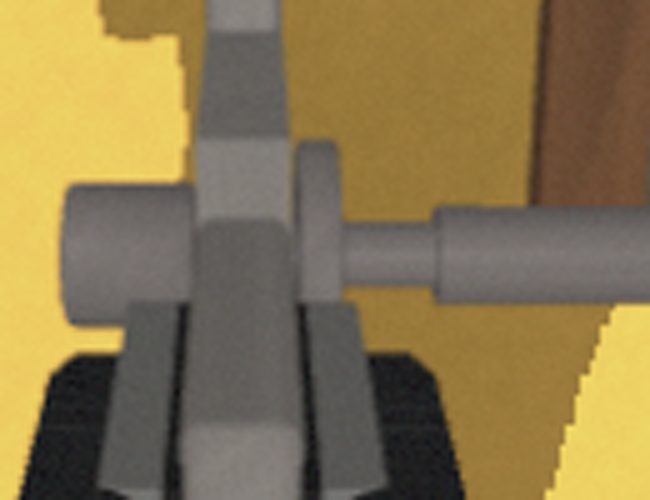

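The crop shows the head ending close to the plate's outer face and the flange just off its inner face, so contact should be within about 1 mm.

Request:
carry_out(
  series=[
    [0, 0.0005, 0, 0, 0, 0, 255],
    [0, 0.0005, 0, 0, 0, 0, 255],
    [0, 0.0005, 0, 0, 0, 0, 255],
  ],
)

```text
clock: 20.45
position: [0.5571, -0.1969, 0.218]
tool_rot: [3.142, 0.0, -0.095]
force: [-0.2, -0.2, -2.7]
grip_width: 0.0091
```

Request:
carry_out(
  series=[
    [0, 0.0005, 0, 0, 0, 0, 255],
    [0, 0.0005, 0, 0, 0, 0, 255],
    [0, 0.0005, 0, 0, 0, 0, 255],
  ],
)

```text
clock: 20.82
position: [0.5571, -0.1974, 0.218]
tool_rot: [-3.142, -0.0, -0.095]
force: [0.3, -0.1, -3.2]
grip_width: 0.0093
```

Request:
carry_out(
  series=[
    [0, 0.0005, 0, 0, 0, 0, 255],
    [0, 0.0005, 0, 0, 0, 0, 255],
    [0, 0.0005, 0, 0, 0, 0, 255],
  ],
)

```text
clock: 21.2
position: [0.557, -0.1978, 0.218]
tool_rot: [-3.141, -0.0, -0.095]
force: [-0.2, 1.0, -1.9]
grip_width: 0.0098
```

Request:
carry_out(
  series=[
    [0, 0.0005, 0, 0, 0, 0, 255],
    [0, 0.0005, 0, 0, 0, 0, 255],
    [0, 0.0005, 0, 0, 0, 0, 255],
  ],
)

```text
clock: 21.58
position: [0.557, -0.198, 0.218]
tool_rot: [-3.141, 0.0, -0.095]
force: [0.6, 5.1, -2.4]
grip_width: 0.0094
```

A 5 N contact with the flange appears at y = -0.198. I back off about 1 mm, centring it in the neck, and lower.

Request:
carry_out(
  series=[
    [0, -0.0007, 0, 0, 0, 0, 255],
    [0, -0.0014, 0, 0, 0, 0, 255],
    [0, -0.0014, 0, 0, 0, 0, 255],
  ],
)

```text
clock: 21.95
position: [0.557, -0.1973, 0.218]
tool_rot: [3.141, -0.0, -0.095]
force: [-0.2, -0.0, -3.2]
grip_width: 0.0093
```

Request:
carry_out(
  series=[
    [0, 0, 0.001, 0, 0, 0, 255],
    [0, 0, 0.002, 0, 0, 0, 255],
    [0, 0, 0.003, 0, 0, 0, 255],
    [0, 0, 0.004, 0, 0, 0, 255],
    [0, 0, 0.0045, 0, 0, 0, 255],
    [0, 0, 0.005, 0, 0, 0, 255],
    [0, 0, 0.0055, 0, 0, 0, 255],
    [0, 0, 0.0055, 0, 0, 0, 255],
  ],
)

```text
clock: 22.95
position: [0.5571, -0.197, 0.2125]
tool_rot: [3.142, 0.0, -0.095]
force: [0.3, 0.9, -1.6]
grip_width: 0.009
```

Request:
carry_out(
  series=[
    [0, 0, 0.0005, 0, 0, 0, 255],
    [0, 0, 0.001, 0, 0, 0, 255],
    [0, 0, 0.001, 0, 0, 0, 255],
    [0, 0, 0.001, 0, 0, 0, 255],
  ],
)

```text
clock: 23.45
position: [0.5571, -0.197, 0.2115]
tool_rot: [3.142, 0.0, -0.095]
force: [0.4, -0.4, -0.8]
grip_width: 0.0093
```

Request:
carry_out(
  series=[
    [0, 0, 0.0005, 0, 0, 0, 255],
    [0, 0, 0.001, 0, 0, 0, 255],
    [0, 0, 0.001, 0, 0, 0, 255],
  ],
)

```text
clock: 23.82
position: [0.5571, -0.1969, 0.2104]
tool_rot: [-3.142, 0.0, -0.095]
force: [0.0, -0.5, -2.4]
grip_width: 0.0095
```

It is 7.6 mm down, past the 4 mm at which it would catch on the head, and still hanging free. I continue in 0.5 mm steps.

Request:
carry_out(
  series=[
    [0, 0, 0.0005, 0, 0, 0, 255],
    [0, 0, 0.0005, 0, 0, 0, 255],
    [0, 0, 0.0005, 0, 0, 0, 255],
  ],
)

```text
clock: 24.2
position: [0.5571, -0.197, 0.21]
tool_rot: [-3.142, -0.0, -0.095]
force: [-0.3, 1.4, -1.7]
grip_width: 0.0097
```

Request:
carry_out(
  series=[
    [0, 0, 0.0005, 0, 0, 0, 255],
    [0, 0, 0.0005, 0, 0, 0, 255],
    [0, 0, 0.0005, 0, 0, 0, 255],
  ],
)

```text
clock: 24.58
position: [0.5571, -0.197, 0.2095]
tool_rot: [3.142, 0.0, -0.095]
force: [0.7, -0.6, -2.1]
grip_width: 0.0092
```

Request:
carry_out(
  series=[
    [0, 0, 0.0005, 0, 0, 0, 255],
    [0, 0, 0.0005, 0, 0, 0, 255],
    [0, 0, 0.0005, 0, 0, 0, 255],
  ],
)

```text
clock: 24.95
position: [0.5571, -0.197, 0.209]
tool_rot: [3.142, 0.0, -0.095]
force: [0.2, -0.8, -1.9]
grip_width: 0.0092
```

Request:
carry_out(
  series=[
    [0, 0, 0.0005, 0, 0, 0, 255],
    [0, 0, 0.0005, 0, 0, 0, 255],
    [0, 0, 0.0005, 0, 0, 0, 255],
  ],
)

```text
clock: 25.32
position: [0.5571, -0.197, 0.2086]
tool_rot: [-3.142, -0.0, -0.095]
force: [-0.5, -0.5, -2.3]
grip_width: 0.0091
```

Request:
carry_out(
  series=[
    [0, 0, 0.0005, 0, 0, 0, 255],
    [0, 0, 0.0005, 0, 0, 0, 255],
    [0, 0, 0.0005, 0, 0, 0, 255],
  ],
)

```text
clock: 25.7
position: [0.5572, -0.197, 0.2082]
tool_rot: [3.142, -0.0, -0.095]
force: [-0.9, 1.4, 1.8]
grip_width: 0.0089
```

Fz went from -2.3 to +1.8 N at 9.8 mm down, so the hook is carrying the plate. A look before releasing.

```bash
python3 look.py 13
python3 - <<'E'
import cv2
p=cv2.imread('pics/w13.png');cv2.imwrite('pics/w13c.png',cv2.resize(p[180:280,200:330],None,fx=5,fy=5,interpolation=cv2.INTER_CUBIC))
from h import *
import json
st=json.load(open("pics/w13.json"));C=cam("wrist",st);X=cloud(C,np.load("pics/w13.npy"))
print("top z",np.median(X[285:315,246:253,2]))
E
```

```text
25.7 [ 0.5572 -0.197   0.2082] [ 3.1416e+00 -3.0000e-04 -9.5300e-02] [-0.85  1.35  1.85] [ 0.14  0.11 -0.  ] 0.008932782554634573
top z 0.24302350316821647
```

View pics/w13c.png

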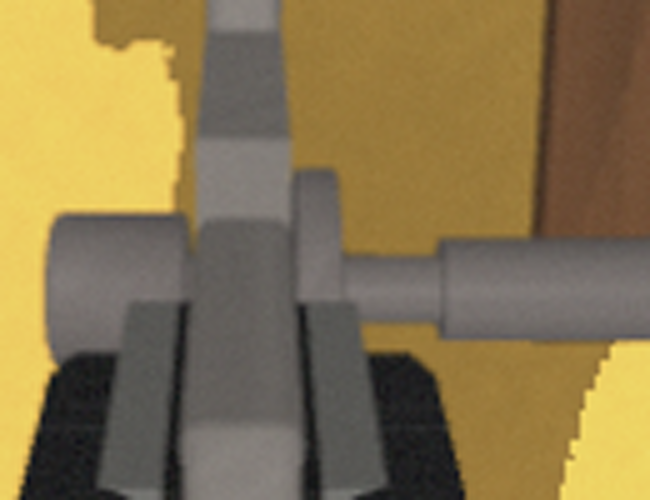

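View pics/s13.png

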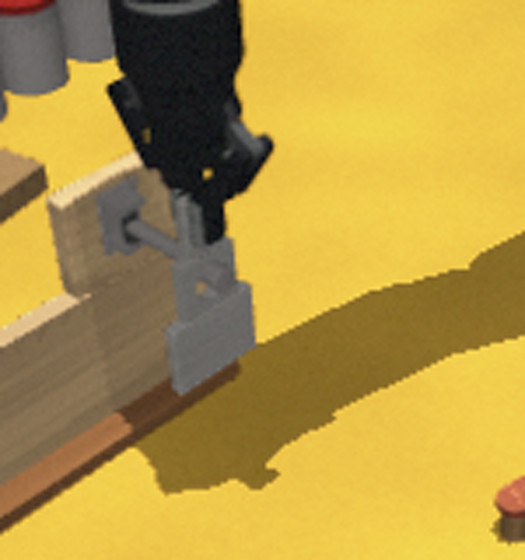

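In the crop the neck shows between the head (right end at column 186) and the plate (from 196). The plate top has dropped to 0.243, so the hole is at 0.175, which matches seated. Release gently.

Request:
carry_out(
  series=[
    [0, 0, 0, 0, 0, 0, 255],
    [0, 0, 0, 0, 0, 0, 255],
    [0, 0, 0, 0, 0, 0, 225],
    [0, 0, 0, 0, 0, 0, 215],
    [0, 0, 0, 0, 0, 0, 200],
    [0, 0, 0, 0, 0, 0, 180],
    [0, 0, 0, 0, 0, 0, 160],
    [0, 0, 0, 0, 0, 0, 160],
  ],
  force=20,
)

```text
clock: 26.85
position: [0.5571, -0.197, 0.208]
tool_rot: [-3.142, 0.0, -0.095]
force: [-0.2, -0.1, -0.0]
grip_width: 0.0319
```

```bash
python3 look.py 14
```

```text
26.85 [ 0.5571 -0.197   0.208 ] [-3.1416e+00  1.0000e-04 -9.5200e-02] [-0.22 -0.13 -0.05] [-0.02  0.03 -0.02] 0.03188757560969821
```

View pics/w14.png

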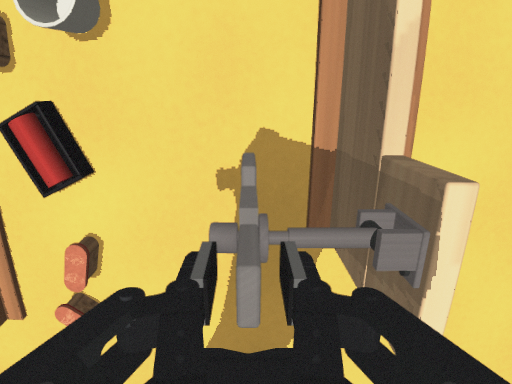

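The plate hangs free between the open pads at (249,240), with no force on the tool. Withdraw straight up, then move aside.

Request:
carry_out(
  series=[
    [0, 0, -0.005, 0, 0, 0, 160],
    [0, 0, -0.015, 0, 0, 0, 160],
    [0, 0, -0.03, 0, 0, 0, 160],
    [0, 0, -0.05, 0, 0, 0, 160],
    [0, 0, -0.075, 0, 0, 0, 160],
    [0, 0, -0.1, 0, 0, 0, 160],
    [0, 0, -0.12, 0, 0, 0, 160],
    [0, 0, -0.12, 0, 0, 0, 160],
  ],
)

```text
clock: 28.0
position: [0.5576, -0.1973, 0.3302]
tool_rot: [3.141, -0.003, -0.095]
force: [-0.2, 1.0, -1.1]
grip_width: 0.0316
```

Request:
carry_out(
  series=[
    [0, -0.03, 0, 0, 0, 0, 160],
    [0, -0.07, 0, 0, 0, 0, 160],
    [0, -0.11, 0, 0, 0, 0, 160],
    [0, -0.13, 0, 0, 0, 0, 160],
    [0, -0.13, 0, 0, 0, 0, 160],
    [0, -0.13, 0, 0, 0, 0, 160],
  ],
)

```text
clock: 28.75
position: [0.5692, -0.0685, 0.3279]
tool_rot: [3.141, 0.0, -0.096]
force: [0.5, -0.3, 0.2]
grip_width: 0.0314
```

```bash
python3 look.py 15
python3 - <<'E'
from h import *
import json
for N,f in(("scene","s15"),("side","d15")):
    X=cloud(cam(N),np.load(f"pics/{f}.npy")).reshape(-1,3)
    m=(X[:,0]>.50)&(X[:,0]<.60)&(X[:,1]>-.212)&(X[:,1]<-.18)&(X[:,2]>.07)&(X[:,2]<.26)
    q=X[m];print(N,"zrange",np.percentile(q[:,2],[.3,99.7]).round(4))
    for a,b in((.1,.13),(.13,.15),(.2,.21),(.22,.245)):
        k=(q[:,2]>a)&(q[:,2]<b)
        if k.any():print(a,b,"x",np.percentile(q[k,0],[2,98]).round(4),"y med",np.median(q[k,1]).round(4))
E
```

```text
28.75 [ 0.5692 -0.0685  0.3279] [ 3.1411e+00  2.0000e-04 -9.6100e-02] [ 0.53 -0.35  0.19] [-0.03  0.02  0.02] 0.03138582324538398
scene zrange [0.0988 0.2456]
0.1 0.13 x [0.5237 0.5936] y med -0.1919
0.13 0.15 x [0.524  0.5926] y med -0.1923
0.2 0.21 x [0.5451 0.5725] y med -0.1924
0.22 0.245 x [0.5427 0.5718] y med -0.1925
side zrange [0.1008 0.2459]
0.1 0.13 x [0.5213 0.5878] y med -0.2021
0.13 0.15 x [0.5212 0.5901] y med -0.202
0.2 0.21 x [0.5351 0.5731] y med -0.2022
0.22 0.245 x [0.5413 0.5694] y med -0.2019
```

View pics/s15f.png

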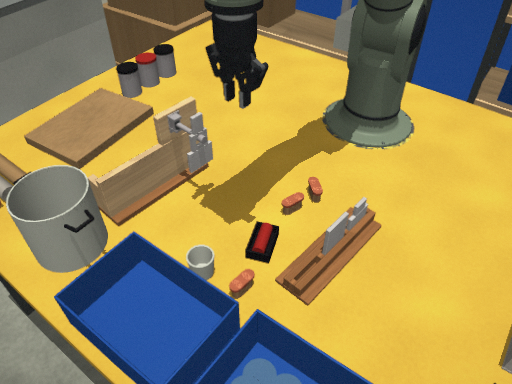

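View pics/d15.png

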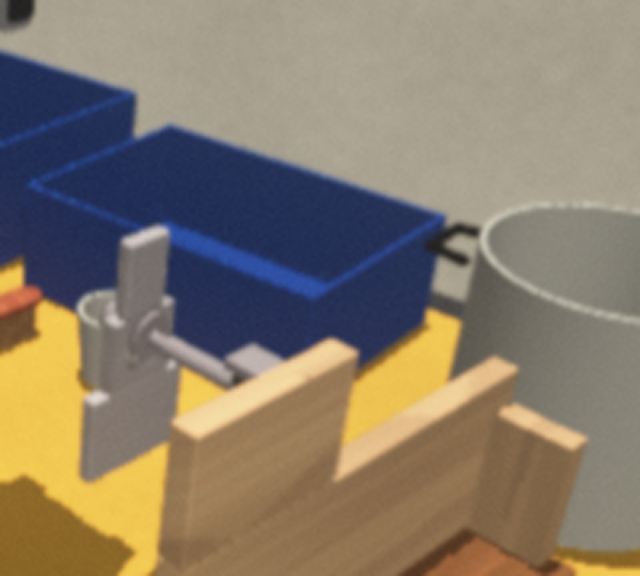

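View pics/w15.png

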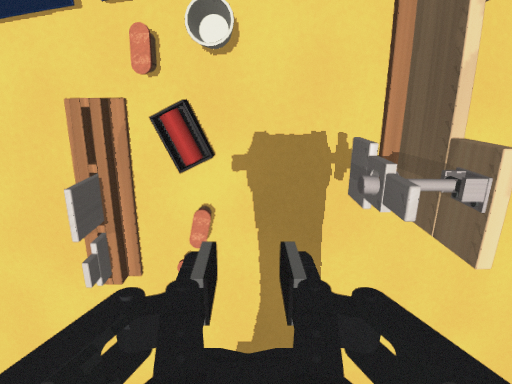

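All views agree. The plate hangs upright in the neck, with its underside at about 0.099 and its top at 0.244 (seated would be 0.098/0.244, caught 0.103/0.249). The arm is clear and nothing else has moved.

```bash
python3 -c "
from workcell import ticket
print(ticket.job_done())"
```

```text
the job is handed in; nothing more can be done
None
```

The hook is fully out against its stop and the plate with the hole is hanging on it, seated in the neck. I handed the job in at about 29 s of the 64 s allowed.

- **Hook:** I pushed it out from behind with the closed fingers until I felt the stop, at about 20 N on the fingertips. The wrist view then showed it square to the board.
- **Plate:** I gripped it by the tab, lifted it out and slid the hole over the head to a 5 N touch on the flange. I backed off about 1 mm and lowered it 9.8 mm, until the hook took the weight. Only then did I let go.
- **Last checks:** The plate hangs upright and square, between flange and head. Its top is at 243 to 246 mm and its underside at about 99 to 101 mm. Seated would be 244 and 98 mm, caught on the head 249 and 103 mm, so the single readings differ by up to about 3 mm. It went past the 4 mm catch depth without touching, and the close wrist view just before release showed it in the neck.
- **Surroundings:** The gripper was clear with no force on it. The other plates, boxes, roller and cup looked unmoved in the pictures. I did not measure them one by one.

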